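# Stow the baking dishes in the pantry rack

### The arm

A 7-joint arm with a two-finger parallel gripper is mounted at the origin on the work surface. World frame = base frame: x ahead of the robot, y to its left, z up, the work surface at z = 0. Lengths are in m, angles in degrees, forces in N, time in s.
With the tool pointing down it reaches from about 0.4 to 0.85 m from the base axis. Payload 4.5 kg.
Tool frame: the origin (TCP) lies at the very end of the fingers, on their centre line; the grasp point (between the pads) lies 19 mm behind it (grip_depth is the z of the grasp point in the tool frame, in m); z points along the fingers, y is the line along which they close (so a half turn about z gives the same grasp; the last joint's range is limited). The gripper opens to 88 mm and grips with 3 to 60 N. Pads are 18 mm wide; open, the fingers measure 123 mm over their backs; the gripper's body (75 mm by 187 mm) begins 45 mm behind the grasp point.
Start: joints at [-73.808, 39.483, -11.15, 89.685, 9.013, 51.709, -12.324], TCP at [0.154, 0.606, 0.199] pointing down, gripper open.
Joint ranges: [-172.22, 172.22], [-26.19, 119.32], [-84.43, 86.54], [7.71, 146.69], [-57.33, 237.33], [2.42, 119.75], [-152.13, 152.13]. Speed limits (degrees/s): [147.25, 147.25, 180, 180, 180, 180, 180].

### API

Orientations are given as a 3x3 rotation matrix whose columns are the frame's x, y, z axes.
In Python, from workcell import observe, read_camera, hand_in, spot_in, place_of, grip_depth gives the robot as it stands. The module is installed in compiled form; this text tells all that it offers.
- The arm moves only by the tool arm_command, never from a script. Its argument "plan" is one flat list of numbers, 5 for each row, row after row: the shift along the tool's x, y, z as a fraction of full scale, then the turn about the tool's z as a fraction of full scale, then the opening, from -1 (shut) to 1 (fully open). In form: [dx, dy, dz, yaw, hand, dx, dy, dz, yaw, hand, ...]. A call has 1 to 20 rows; each row shifts and turns the commanded pose from where the row before left it, along the tool's axes as they then stand; what a row does not reach is not made up. Full scale, the value 1, is 20 mm for a shift and 5 degrees for a turn. A row lasts 1/10 s, in which the tool goes at most 50 mm and 8.59 degrees, less where a joint would pass 70% of its speed; a pose out of reach is approached as far as the arm can. A call with a number of a shift or a turn outside -1 to 1 is refused whole. A call with a gripper value outside its range is refused whole. The fingers move at their own pace and stop on an object; "force" is the grip in N (left out, the last holds). Time passes only in rows, so rows that do not move let the fingers close. It gives the time, the measured TCP pose, the force, the opening and the grip force at its end, in the units of the state.
- observe(): the state, without advancing time (a new reading comes with each control period).
- read_camera(name): name is "side" or "top"; returns a dict with "pixels" (420x560x3 uint8, red, green, blue), "K" (3x3 intrinsics, pixels), "position" and "orientation" of the camera in the world. Camera axes: x right, y up, looking along -z (the intrinsics and any distortion apply to the point x, -y, -z); pixel columns grow to the right and rows downward; lengths in m; the calibration is good to about 2 mm. A picture is of the moment at which its call begins. There is no depth.
- hand_in(): hands the job in; it is judged then, once.
Trained networks look in a picture, given as the dict that the camera call returned (one of the last four; its "shot" number tells which), for a name from the list of things; names that differ only in an ending like _2 or _b are one class to them, and where a whole thing is asked for, a point or a joint stands for the part that bears it (a point fixed in the world has none). Each returns a list of dicts, best first, with "conf" (0 to 1); they miss things now and then, are a little off and sometimes report something else, mostly with a low value. They report only what shows in the picture. A call takes as long as a camera call. They do not tell look-alikes from the thing itself.
- spot_in(picture, name): "location" ([x, y, z] in m, in world coordinates, good to about 4 mm: the middle of the surface that is visible of it).
- place_of(picture, name): "location" ([x, y, z] in m, in world coordinates, good to about 4 mm: a listed point, or the origin of a listed thing).
The state is a dict: "t": time; "qpos": joint angles; "joint_vel": joint speeds; "joint_efforts": joint torques, N m; "tcp_pos": TCP position; "orientation": TCP orientation; "ft_force": force on the tool from outside, world axes, zero at the start; "wrist_torque": the same for the moment, N m; "opening": finger opening in m; "grip_force": force on a finger pad.
Only numpy, scipy, OpenCV 4.12 (cv2) and the standard library are available. Lean on these libraries where they do the work, as an engineer would, in place of code of your own. Each camera call takes 0.05 s, during which the arm holds its last target. There are 200 camera calls.

### The job

Put the bakeware away in the low white rack on the pantry counter: slide its gate fully open, push the round casserole dish and every cake tin that is out across the counter into the rack (push them, do not lift them over), and seat the lid on the casserole, pressed fully down and level. Only when all of that is done, slide the gate fully shut behind them; leave the other things on the counter where they are.

Things in the scene. Friction and masses are not known exactly. Their poses are not given: they have to be found in the camera images.
- rack: fixed low white rack: a floorless lane 150 mm wide (its x), 410 mm long (its y) inside, walls 30 mm high, 6 mm thick, at both sides and at the +y end. Origin on the counter at the lane's centre. Mouth at y = -205 mm; the gate slides across it along x. A 12 mm high guide strip lies at x = 79 to 239, y = -202 mm. Casserole and three tins fit in single file in any order, 28 mm to spare
- gate_bar (a joint): sliding gate of the rack, m: 0 = fully shut across the mouth, 0.155 = fully open (stop), moved to the rack's +x. An upright white bar 156 mm long, 6 mm thick, top at 32 mm, in the line y = -215 mm of the rack; stays where it is left, about 1.5 N of friction
- gate_knob (a point): top centre of the wooden knob on the gate bar, 30 mm from its middle, 80 mm above the counter: an upright cylinder of diameter 22 mm and 48 mm high (from 32 to 80 mm above the counter). Moves with the gate along the rack's x; at the gate's value v it is at rack x = v + 30 mm, y = -215 mm
- casserole: round straight-sided blue enamelled casserole dish, open at the top, outer diameter 126 mm, height 50 mm, wall 5 mm, about 0.7 kg (too wide to grasp across); origin at the centre of its underside, z up
- tin_a: round straight-sided bare-metal cake tin, open at the top, outer diameter 84 mm, height 40 mm, wall 3 mm, about 0.2 kg; origin at the centre of its underside, z up. Two or three such tins are present; an absent one reads None from the start
- tin_b: round straight-sided bare-metal cake tin, open at the top, outer diameter 84 mm, height 40 mm, wall 3 mm, about 0.2 kg; origin at the centre of its underside, z up. Two or three such tins are present; an absent one reads None from the start
- tin_c: round straight-sided bare-metal cake tin, open at the top, outer diameter 84 mm, height 40 mm, wall 3 mm, about 0.2 kg; origin at the centre of its underside, z up. Two or three such tins are present; an absent one reads None from the start
- lid: blue flat round lid of the casserole, diameter 126 mm, 0.22 kg. Origin: centre of its underside, z up: tapered plug z = 0 to 8 mm (radius 47 mm below, 54.5 above), flat plate z = 8 to 13, round upright knob of diameter 26 mm z = 13 to 43. Starts knob up on the counter beside the rack. Seated, the plate rests on the rim (inner radius 58 mm), its origin 42 mm above the casserole's
- spice_jar: bystander: small spice jar, diameter 40 mm, height 62 mm, origin under its centre; leave alone
- food_can: bystander: food can, diameter 66 mm, height 70 mm, origin under its centre; leave alone
- egg_cup: bystander: white egg cup, diameter 44 mm, height 45 mm, origin under its centre; leave alone
- mug: bystander: white mug, diameter 80 mm, height 85 mm, origin under its centre; leave alone
Things that resemble listed ones, but are neither listed nor needed, are in the scene too. What is shaped like the tin_c but brown or red is not meant.

How it is judged:
By the outcome, as a careful person would: the job done as asked, in the order asked, and still so for the second after the job is handed in, with the robot touching nothing.
Of tin_a, tin_b, tin_c only 2 to 3 are there at a start; the rules pass over those that are not, and their reading is None.
At some moment in a run one of casserole, tin_a, tin_b, tin_c may be knocked a few centimetres aside while the robot is not near it.
Once in a run the grip may slacken for a moment while it holds something.
It also fails if it takes over 210 s, if anything falls off the work surface, if the arm or the gripper's body presses on something with over 40 N, if the wrist force passes 120 N, or if a joint passes its speed limit or range.

## Working session

There is one attempt and no reset: what is moved stays moved. The work goes in short steps, Python scripts to look and compute and a tool call to move; the robot and the scene stay as the last step left them, time stands still between calls to the robot, and variables do not carry over. Pictures are saved under pics/ and viewed, at most 16 in all, crops included, and the job is handed in when it is done.

Besides the shell and the picture viewer there is one more tool, called after ">>>" by a JSON object that holds its "name" and its "arguments", one argument or row to a line. arm_command: Moves the arm, as the interface text tells. Shift numbers are shares of 20 mm and turn numbers shares of 5 degrees, none past 1 either way. Its arguments: {"type":"object","properties":{"plan":{"type":"array","items":{"type":"number","minimum":-1,"maximum":1}},"force":{"type":"number"}},"required":["plan"]}

```bash
mkdir -p pics; cat > h.py <<'E'
import numpy as np, cv2, json
from workcell import *
def snap(n,f):
    p=read_camera(n); cv2.imwrite(f'pics/{f}.png',p['pixels'][:,:,::-1]); return p
def ray(p,u,v,z):
    K=p['K'];R=np.array(p['orientation']);d=np.linalg.inv(K)@[u,v,1];d=R@(d*[1,-1,-1]);c=np.array(p['position']);return c+d*(z-c[2])/d[2]
def pix(p,X):
    R=np.array(p['orientation']);q=R.T@(np.array(X)-p['position']);q=np.array(p['K'])@(q*[1,-1,-1]);return q[:2]/q[2]
NAMES=['rack','gate_knob','gate_bar','casserole','tin_a','lid','spice_jar','food_can','egg_cup','mug']
E
python3 - <<'E'
from h import *
print(observe(),grip_depth)
for c in ['top','side']:
    p=snap(c,c+'0'); print(c,{k:v for k,v in p.items() if k!='pixels'})
    for n in NAMES:
        for r in place_of(p,n): print(n,np.round(r['location'],3),round(r['conf'],2),np.round(pix(p,r['location'])))
E
```

```text
{'t': 0.0, 'qpos': array([-73.80938894,  39.53158621, -11.14252592,  89.74532337,
         9.01363633,  51.70834744, -12.32428781]), 'joint_vel': array([-0.08534377, -0.00200912, -0.08379364,  0.04963401,  0.00903011,
       -0.04144935,  0.04262942]), 'joint_efforts': array([-1.94247427e-04, -5.27558327e+01, -1.26669746e+00, -1.53433102e+01,
       -5.25514595e-02,  6.55107899e-03,  1.75254859e-04]), 'tcp_pos': array([0.15379583, 0.60505974, 0.19812437]), 'orientation': array([[-9.69229886e-01,  2.46157167e-01, -2.76805246e-04],
       [ 2.46157263e-01,  9.69228259e-01, -1.78435300e-03],
       [-1.70943812e-04, -1.79758588e-03, -9.99998370e-01]]), 'ft_force': array([ 0.60753269, -0.01731956,  0.20709158]), 'wrist_torque': array([-0.0519144 , -0.03523227,  0.02706757]), 'grip_force': 0.0, 'opening': 0.08801904000784014} -0.0187
top {'K': array([[411.27648151,   0.        , 279.2057646 ],
       [  0.        , 411.27648151, 208.30830847],
       [  0.        ,   0.        ,   1.        ]]), 'position': array([ 0.39692997, -0.01961748,  1.36596383]), 'orientation': array([[ 0.00185411,  0.99666816, -0.08154226],
       [-0.99969338,  0.00386083,  0.02445879],
       [ 0.02469211,  0.08147191,  0.99636972]]), 'shot': 1}Traceback (most recent call last):
  File "<stdin>", line 6, in <module>
ValueError: it knows: casserole, egg_cup, food_can, gate_knob, lid, mug, rack, spice_jar, tin
```

View pics/top0.png

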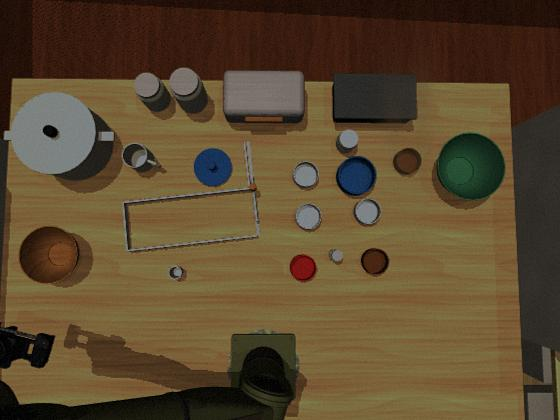

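```bash
sed -i "s/^NAMES.*/NAMES=['rack','gate_knob','casserole','tin','lid','spice_jar','food_can','egg_cup','mug']/" h.py
python3 - <<'E'
from h import *
for c in ['top','side']:
    p=snap(c,c+'0')
    for n in NAMES:
        for r in place_of(p,n): print(n,np.round(r['location'],3),round(r['conf'],2),np.round(pix(p,r['location'])))
t=read_camera('top')
im=t['pixels'][110:290,110:400]; cv2.imwrite('pics/crop0.png',cv2.resize(im[:,:,::-1],(783,486),interpolation=cv2.INTER_CUBIC))
E
```

```text
gate_knob [0.572 0.038 0.075] 0.41 [251. 186.]
casserole [ 0.62  -0.305 -0.   ] 0.64 [354. 176.]
tin [ 0.317 -0.125 -0.003] 0.97 [301. 266.]
tin [ 0.499 -0.344 -0.001] 0.92 [366. 212.]
tin [ 0.482 -0.148  0.005] 0.88 [308. 216.]
tin [ 0.665 -0.477  0.003] 0.8 [404. 163.]
tin [ 0.341 -0.361 -0.   ] 0.66 [372. 259.]
tin [ 0.623 -0.136  0.002] 0.65 [304. 174.]
lid [0.65  0.172 0.   ] 0.82 [212. 166.]
spice_jar [ 0.36  -0.231 -0.001] 0.7 [333. 253.]
egg_cup [0.303 0.276 0.   ] 0.5 [178. 271.]
egg_cup [ 0.644  0.166 -0.001] 0.39 [214. 168.]
mug [ 0.672  0.408 -0.002] 0.92 [141. 159.]
rack [ 0.619 -0.302  0.   ] 0.19 [374. 285.]
gate_knob [0.574 0.037 0.082] 0.6 [284. 180.]
casserole [ 0.619 -0.303 -0.   ] 0.66 [375. 285.]
casserole [ 0.5   -0.34  -0.002] 0.51 [343. 323.]
tin [ 0.5   -0.338  0.   ] 0.97 [343. 322.]
tin [ 0.316 -0.125 -0.   ] 0.9 [227. 288.]
tin [ 0.621 -0.137 -0.002] 0.88 [334. 236.]
tin [ 0.666 -0.476 -0.002] 0.73 [442. 336.]
tin [ 0.485 -0.144 -0.   ] 0.71 [291. 262.]
tin [ 0.336 -0.362 -0.001] 0.71 [286. 371.]
lid [0.644 0.167 0.003] 0.9 [282. 161.]
lid [0.575 0.039 0.076] 0.56 [284. 180.]
spice_jar [ 0.354 -0.235 -0.002] 0.69 [263. 318.]
food_can [ 0.728 -0.272  0.002] 0.96 [401. 255.]
egg_cup [ 0.483 -0.143 -0.   ] 0.71 [290. 262.]
egg_cup [ 0.5   -0.34   0.002] 0.63 [344. 322.]
egg_cup [0.303 0.28  0.001] 0.54 [160. 182.]
egg_cup [ 0.353 -0.234  0.001] 0.18 [262. 317.]
mug [0.673 0.4   0.001] 0.93 [253. 117.]
```

View pics/crop0.png

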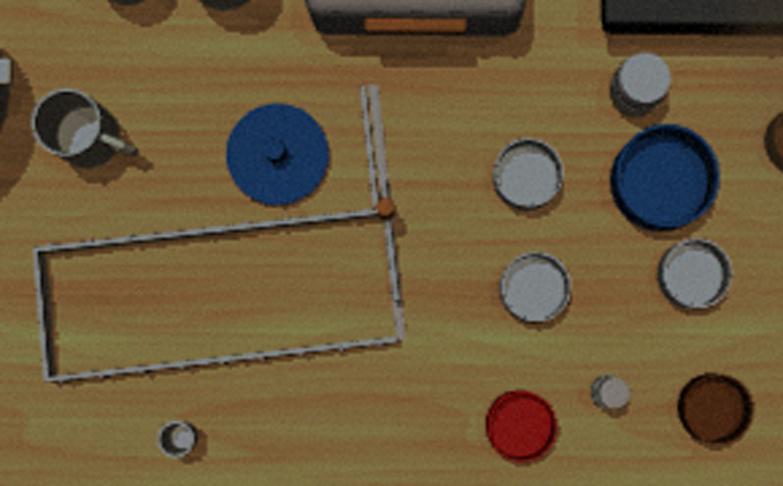

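View pics/side0.png

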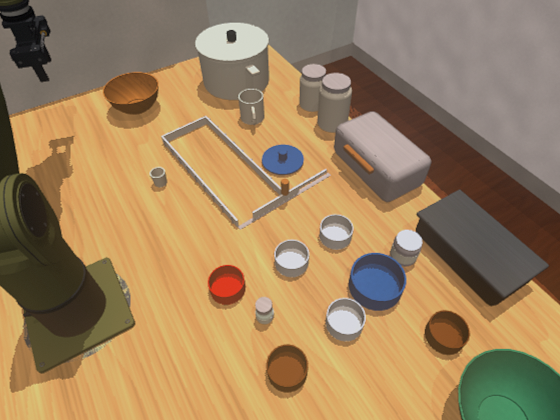

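```bash
python3 - <<'E'
from h import *
t=read_camera('top'); s=read_camera('side')
for n,(u,v),z in [('farTop',(37,249),.03),('farBot',(48,381),.03),('gateBot',(403,341),.03),('gateTop',(388,212),.03),('strip0',(363,88),.012),('bar1',(375,87),.032)]:
    print(n,np.round(ray(t,110+u/2.7,110+v/2.7,z),3))
for n,(u,v),z in [('farBot',(163,138),.03),('farTop',(207,119),.03),('gateBot',(240,226),.03),('barend',(328,172),.032)]: print('s',n,np.round(ray(s,u,v,z),3))
a=t['pixels'][130:250,110:275]; b=s['pixels'][105:235,150:340]
A=cv2.resize(a[:,:,::-1],None,fx=4.5,fy=4.5,interpolation=3);cv2.imwrite('pics/ra.png',A)
B=cv2.resize(b[:,:,::-1],None,fx=4.2,fy=4.2,interpolation=3);cv2.imwrite('pics/rb.png',B)
E
```

```text
farTop [0.524 0.451 0.03 ]
farBot [0.367 0.433 0.03 ]
gateBot [0.415 0.012 0.03 ]
gateTop [0.571 0.031 0.03 ]
strip0 [0.728 0.064 0.012]
bar1 [0.724 0.048 0.032]
s farBot [0.372 0.423 0.03 ]
s farTop [0.526 0.436 0.03 ]
s gateBot [ 0.419 -0.001  0.03 ]
s barend [0.719 0.036 0.032]
```

View pics/ra.png

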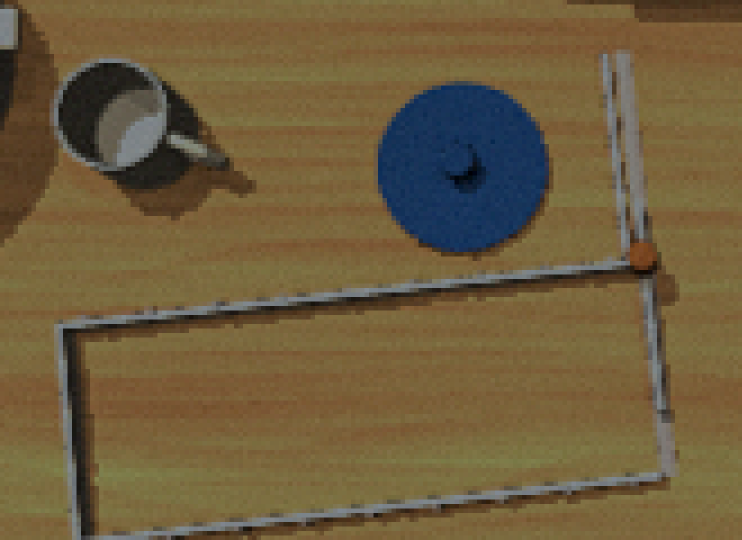

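View pics/rb.png

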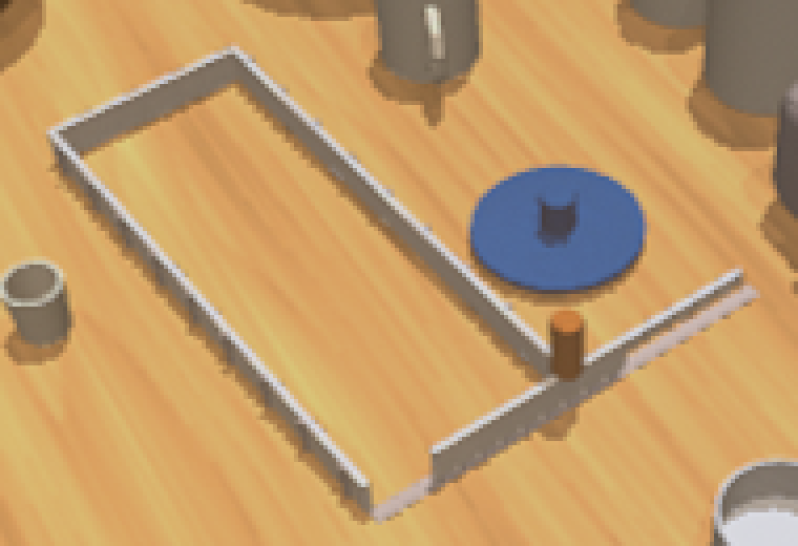

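```bash
python3 - <<'E'
from h import *
from scipy.optimize import least_squares
t=read_camera('top'); s=read_camera('side')
O=[(t,60/4.5+110,325/4.5+130,81,211),(t,670/4.5+110,480/4.5+130,-81,-205),(t,75/4.5+110,540/4.5+130,-81,211),
(s,161.9,136.4,-81,211),(s,205.7,116.4,81,211),(s,237.6,220.7,-81,-205)]
def W(q,x,y,z):
    c,n=np.cos(q[2]),np.sin(q[2]); return [q[0]+c*x-n*y,q[1]+n*x+c*y,z]
f=lambda q:np.concatenate([pix(p,W(q,x/1e3,y/1e3,.03))-[u,v] for p,u,v,x,y in O]+[pix(t,W(q,q[3]+.03,-.215,.08))-[252.7,185.6],pix(s,W(q,q[3]+.03,-.215,.08))-[285.2,181.7]])
r=least_squares(f,[.47,.22,.1,.05]);print(r.x,np.degrees(r.x[2]));print(np.round(r.fun,1))
for x,y in [(0,0),(0,-.205),(0,.205),(r.x[3]+.03,-.215)]: print(W(r.x,x,y,0))
print('closed/open knob',W(r.x,.03,-.215,0),W(r.x,.185,-.215,0))
E
```

```text
[0.4743104  0.23265847 0.12370678 0.04347937] 7.087876580340738
[-0.  -1.4 -1.8 -1.7  1.3  0.8 -1.3  0.4  0.1 -0.4 -1.2 -0.2  1.3 -0.1
  0.3  0.4]
[np.float64(0.4743104035842841), np.float64(0.2326584715719822), 0]
[np.float64(0.49960566167842735), np.float64(0.029225067436990937), 0]
[np.float64(0.4490151454901409), np.float64(0.43609187570697344), 0]
[np.float64(0.5737574265926586), np.float64(0.028368217161592574), 0]
closed/open knob [np.float64(0.5306103187759453), np.float64(0.02300323183442693), 0] [np.float64(0.6844258194633777), np.float64(0.042128914783657156), 0]
```

>>> {"name": "arm_command", "arguments": {
  "plan": [0,0,0,-0.826,1,0,0,0,-0.826,1,0,0,0,-0.826,1,0,0,0,-0.826,1,0,0,0,-0.826,1,0,0,0,0,1]
}}

```text
t: 2.0
tcp_pos: [0.154, 0.6058, 0.1989]
orientation: [[-0.994, -0.111, -0.0], [-0.111, 0.994, 0.0], [0.0, 0.0, -1.0]]
ft_force: [0.0, -0.1, 0.2]
opening: 0.0881
grip_force: 0.0
```

>>> {"name": "arm_command", "arguments": {
  "plan": [-0.55,-0.95,0,0,1,-0.55,-0.95,0,0,1,-0.55,-0.95,0,0,1,-0.55,-0.95,0,0,1,-0.55,-0.95,0,0,1,-0.55,-0.95,0,0,1,-0.55,-0.95,0,0,1,-0.55,-0.95,0,0,1,-0.55,-0.95,0,0,1,-0.55,-0.95,0,0,1,-0.55,-0.95,0,0,1,-0.55,-0.95,0,0,1,-0.55,-0.95,0,0,1,-0.55,-0.95,0,0,1,-0.55,-0.95,0,0,1,-0.55,-0.95,0,0,1]
}}

```text
t: 3.6
tcp_pos: [0.3633, 0.3227, 0.1991]
orientation: [[-0.994, -0.109, 0.0], [-0.109, 0.994, 0.0], [-0.0, 0.0, -1.0]]
ft_force: [0.2, -0.6, -0.2]
opening: 0.088
grip_force: 0.0
```

>>> {"name": "arm_command", "arguments": {
  "plan": [-0.55,-0.95,0,0,1,-0.55,-0.95,0,0,1,-0.55,-0.95,0,0,1,-0.55,-0.95,0,0,1,-0.55,-0.95,0,0,1,-0.55,-0.95,0,0,1,-0.55,-0.95,0,0,1,-0.55,-0.95,0,0,1,-0.55,-0.95,0,0,1,-0.55,-0.95,0,0,1,-0.55,-0.95,0,0,1,-0.55,-0.95,0,0,1,-0.55,-0.95,0,0,1,-0.55,-0.95,0,0,1,-0.55,-0.95,0,0,1,-0.55,-0.95,0,0,1]
}}

```text
t: 5.2
tcp_pos: [0.572, 0.04, 0.199]
orientation: [[-0.994, -0.109, 0.0], [-0.109, 0.994, 0.0], [-0.0, 0.0, -1.0]]
ft_force: [1.1, 0.9, 0.3]
opening: 0.0881
grip_force: 0.0
```

```bash
cat >> h.py <<'E'
def to(x,y,z):
    o=observe(); d=np.array(o['orientation']).T@(np.array([x,y,z])-o['tcp_pos'])/.02
    print('t',round(o['t'],1),'tcp',np.round(o['tcp_pos'],4),'units',np.round(d,2),'F',np.round(o['ft_force'],1),'op',round(o['opening'],4))
E
python3 - <<'E'
from h import *
to(.574,.035,.05);R=observe()['orientation'];print(np.degrees(np.arctan2(-R[0][1],R[1][1])))
E
```

```text
t 5.2 tcp [0.572 0.04  0.199] units [-0.07 -0.26  7.45] F [1.1 0.9 0.3] op 0.0881
6.272885481755595
```

>>> {"name": "arm_command", "arguments": {
  "plan": [-0.07,-0.25,0.93,0,1,0,0,0.93,0,1,0,0,0.93,0,1,0,0,0.93,0,1,0,0,0.93,0,1,0,0,0.93,0,1,0,0,0.93,0,1,0,0,0.93,0,1,0,0,0,0,1]
}}

```text
t: 6.1
tcp_pos: [0.5717, 0.0357, 0.0481]
orientation: [[-0.994, -0.11, -0.004], [-0.11, 0.994, -0.001], [0.004, -0.0, -1.0]]
ft_force: [-0.9, 0.0, 0.3]
opening: 0.0882
grip_force: 0.0
```

>>> {"name": "arm_command", "arguments": {
  "plan": [0,0,0,0,-1,0,0,0,0,-1,0,0,0,0,-1,0,0,0,0,-1,0,0,0,0,-1,0,0,0,0,-1,0,0,0,0,-1,0,0,0,0,-1],
  "force": 12
}}

```text
t: 6.9
tcp_pos: [0.5733, 0.036, 0.0501]
orientation: [[-0.994, -0.111, -0.0], [-0.111, 0.994, 0.0], [0.0, 0.0, -1.0]]
ft_force: [0.5, 0.6, -0.1]
opening: 0.0265
grip_force: 0.0
```

>>> {"name": "arm_command", "arguments": {
  "plan": [0,0,0,0,-1,0,0,0,0,-1,0,0,0,0,-1,0,0,0,0,-1],
  "force": 12
}}

```text
t: 7.3
tcp_pos: [0.5734, 0.036, 0.0501]
orientation: [[-0.994, -0.111, 0.0], [-0.111, 0.994, 0.0], [-0.0, 0.0, -1.0]]
ft_force: [-0.5, 0.2, 0.2]
opening: 0.0004
grip_force: 0.0
```

>>> {"name": "arm_command", "arguments": {
  "plan": [-0.4,0,0,0,-1,-0.4,0,0,0,-1,-0.4,0,0,0,-1,-0.4,0,0,0,-1,-0.4,0,0,0,-1,-0.4,0,0,0,-1,-0.4,0,0,0,-1,-0.4,0,0,0,-1,-0.4,0,0,0,-1,-0.4,0,0,0,-1,-0.4,0,0,0,-1,-0.4,0,0,0,-1,-0.2,0,0,0,-1,0,0,0,0,-1,0,0,0,0,-1]
}}

```text
t: 8.8
tcp_pos: [0.6724, 0.0471, 0.05]
orientation: [[-0.994, -0.111, -0.001], [-0.111, 0.994, -0.0], [0.001, 0.0, -1.0]]
ft_force: [-0.7, 0.4, -0.2]
opening: 0.0004
grip_force: 0.0
```

```bash
python3 - <<'E'
from h import *
s=read_camera('side')
for n in ['gate_knob']:
    for r in place_of(s,n): print(n,np.round(r['location'],3),round(r['conf'],2))
b=s['pixels'][95:245,190:390]; cv2.imwrite('pics/k1.png',cv2.resize(b[:,:,::-1],(800,600),interpolation=3))
print(pix(s,observe()['tcp_pos']))
E
```

```text
gate_knob [0.577 0.036 0.078] 0.7
[312.35677914 171.51193526]
```

View pics/k1.png

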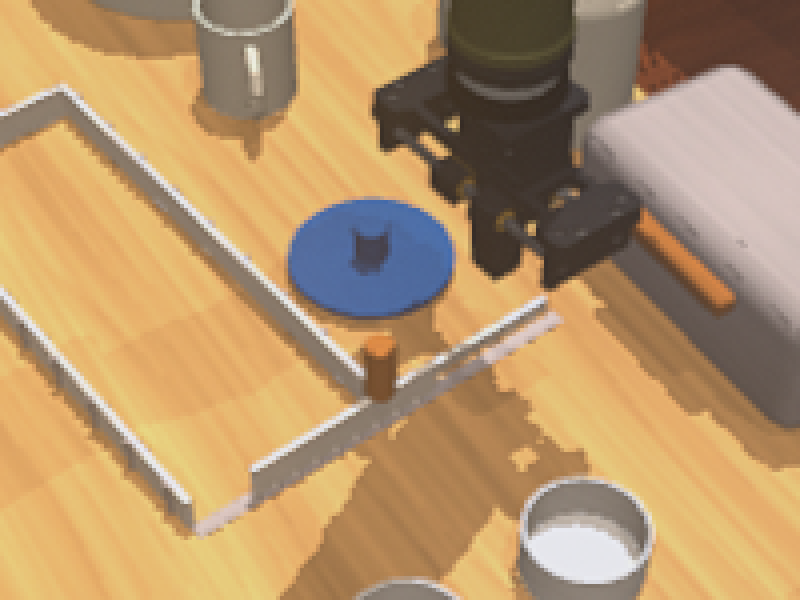

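```bash
python3 - <<'E'
from h import *
s=read_camera('side');t=read_camera('top');o=observe()
print(o['tcp_pos'],pix(t,o['tcp_pos']),pix(s,o['tcp_pos']),o['qpos'])
print('knobpix',pix(t,[.575,.036,.08]),pix(s,[.575,.036,.08]))
a=t['pixels'][120:270,190:390].copy();b=s['pixels'][60:210,230:430].copy()
for p,im,off in [(t,a,(190,120)),(s,b,(230,60))]:
    q=np.round(pix(p,o['tcp_pos'])-off).astype(int); im[q[1],q[0]]=[255,0,255]
    q=np.round(pix(p,o['tcp_pos']+[0,0,.064])-off).astype(int); im[q[1],q[0]]=[0,255,0]
a=np.clip(a.astype(int)*2,0,255).astype(np.uint8);b=np.clip(b.astype(int)*2,0,255).astype(np.uint8)
c=np.hstack([a,b])[:,:,::-1]; cv2.imwrite('pics/k2.png',cv2.resize(c,(800,300),interpolation=0))
E
```

```text
[0.67242407 0.04707107 0.05011231] [248.74435518 156.54665342] [312.38704423 171.47670847] [  1.1815054   54.28978562 -17.88149692  86.34394065  21.52441394
  42.80096014  70.77293607]
knobpix [251.55653693 185.13955868] [284.41921526 180.07887167]
```

View pics/k2.png

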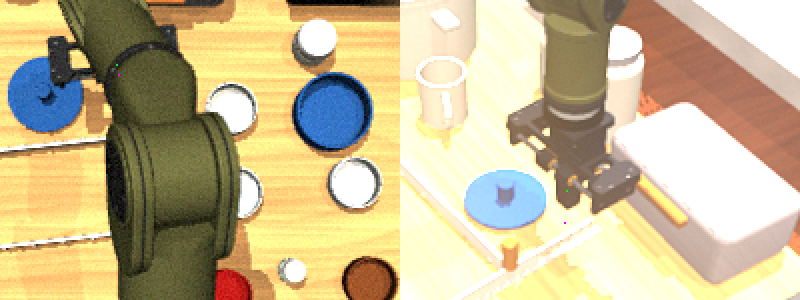

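>>> {"name": "arm_command", "arguments": {
  "plan": [0.88,-0.67,-0.2,0,-1,0.88,-0.67,-0.2,0,-1,0.88,-0.67,0,0,-1,0.88,-0.67,0,0,-1,0.88,-0.67,0,0,-1,0.88,-0.67,0,0,-1,0.88,-0.67,0,0,-1,0,0,0.4,0,-1,0,0,0.5,0,-1,0,0,0.5,0,-1,0,0,0,0,-1,0,0,0,0,-1]
}}

```text
t: 10.2
tcp_pos: [0.561, -0.0588, 0.0295]
orientation: [[-0.994, -0.113, -0.001], [-0.113, 0.994, 0.001], [0.0, 0.001, -1.0]]
ft_force: [0.5, 0.1, 0.5]
opening: 0.0004
grip_force: 0.0
```

>>> {"name": "arm_command", "arguments": {
  "plan": [0,0,0.25,0,-1,0,0,0.25,0,-1,0,0,0.1,0,-1,0,0,0,0,-1]
}}

```text
t: 10.6
tcp_pos: [0.5605, -0.0598, 0.0177]
orientation: [[-0.994, -0.111, -0.001], [-0.111, 0.994, 0.0], [0.001, 0.0, -1.0]]
ft_force: [0.4, -0.7, 0.5]
opening: 0.0007
grip_force: 0.0
```

```bash
python3 - <<'E'
from h import *
s=read_camera('side');o=observe();to(.575,.036,.05)
b=s['pixels'][110:260,200:400].copy()
for dz,c in [(0,[255,0,255]),(.064,[0,255,0])]:
    q=np.round(pix(s,o['tcp_pos']+[0,0,dz])-(200,110)).astype(int); b[q[1],q[0]]=c
b=np.clip(b.astype(int)*2,0,255).astype(np.uint8)
cv2.imwrite('pics/k3.png',cv2.resize(b[:,:,::-1],(800,600),interpolation=0))
E
```

```text
t 10.7 tcp [ 0.5607 -0.0598  0.018 ] units [-1.25  4.68 -1.6 ] F [0.8 0.4 0.6] op 0.0004
```

View pics/k3.png

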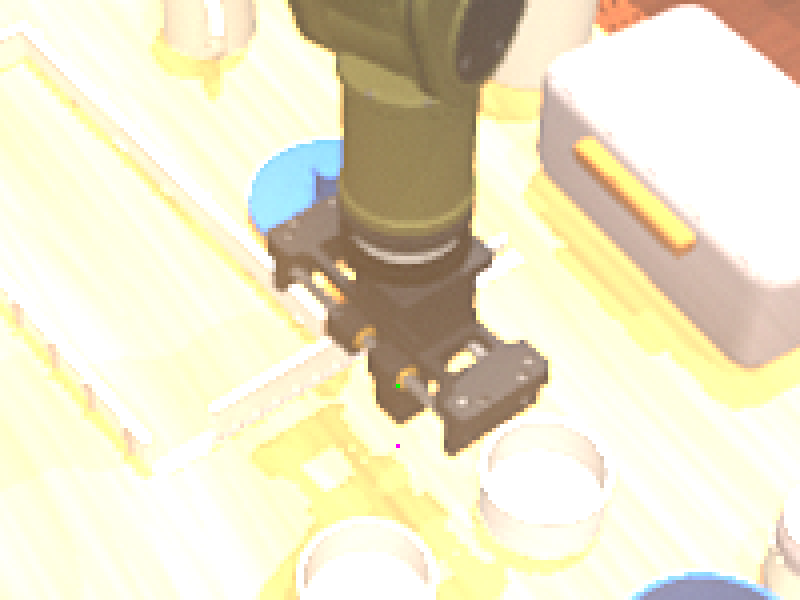

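>>> {"name": "arm_command", "arguments": {
  "plan": [0,0,-1,0,-1,0,0,-1,0,-1,0,0,-1,0,-1,0.24,0.92,0,0,-1,0.24,0.92,0,0,-1,0.24,0.92,0,0,-1,0.24,0.92,0,0,-1,0.24,0.92,0,0,-1,0.24,0.92,0,0,-1,0.24,0.92,0,0,-1,0.24,0.92,0,0,-1,0.24,0.92,0,0,-1,0,0,1,0,-1,0,0,1,0,-1,0,0,1,0,-1,0,0,0.5,0,-1,0,0,0,0,-1]
}}

```text
t: 12.35
tcp_pos: [0.4987, 0.0998, 0.0072]
orientation: [[-0.994, -0.112, -0.002], [-0.112, 0.994, -0.001], [0.002, -0.0, -1.0]]
ft_force: [-0.7, 1.0, -0.6]
opening: 0.0004
grip_force: 0.0
```

>>> {"name": "arm_command", "arguments": {
  "plan": [0,0,0.3,0,-1,0,0,0.2,0,-1,0,0,0,0,-1,0,0,0,0,-1]
}}

```text
t: 12.75
tcp_pos: [0.4996, 0.1, -0.0016]
orientation: [[-0.994, -0.111, 0.0], [-0.111, 0.994, 0.0], [-0.0, 0.0, -1.0]]
ft_force: [0.3, 0.3, 0.2]
opening: 0.0004
grip_force: 0.0
```

>>> {"name": "arm_command", "arguments": {
  "plan": [0,0,0.15,0,-1,0,0,0.15,0,-1,0,0,0,0,-1]
}}

```text
t: 13.05
tcp_pos: [0.4992, 0.0999, -0.0082]
orientation: [[-0.994, -0.111, -0.0], [-0.111, 0.994, -0.0], [0.0, -0.0, -1.0]]
ft_force: [-0.8, 0.4, 0.1]
opening: 0.0006
grip_force: 0.0
```

Reported z is below 0 with no contact: the reported TCP really is offset. Continue feeling downwards.

>>> {"name": "arm_command", "arguments": {
  "plan": [0,0,0.15,0,-1,0,0,0.15,0,-1,0,0,0,0,-1]
}}

```text
t: 13.35
tcp_pos: [0.4991, 0.0999, -0.0143]
orientation: [[-0.994, -0.112, -0.001], [-0.112, 0.994, -0.0], [0.001, -0.0, -1.0]]
ft_force: [-0.5, 0.7, -1.2]
opening: 0.0003
grip_force: 0.0
```

>>> {"name": "arm_command", "arguments": {
  "plan": [0,0,0.1,0,-1,0,0,0.1,0,-1,0,0,0,0,-1]
}}

```text
t: 13.65
tcp_pos: [0.4992, 0.0999, -0.0181]
orientation: [[-0.994, -0.111, -0.0], [-0.111, 0.994, -0.0], [0.0, 0.0, -1.0]]
ft_force: [-0.3, -0.4, 0.5]
opening: 0.0006
grip_force: 0.0
```

>>> {"name": "arm_command", "arguments": {
  "plan": [0,0,0.1,0,-1,0,0,0.1,0,-1,0,0,0,0,-1]
}}

```text
t: 13.95
tcp_pos: [0.4992, 0.0999, -0.0221]
orientation: [[-0.994, -0.111, -0.0], [-0.111, 0.994, -0.0], [0.0, -0.0, -1.0]]
ft_force: [0.1, -0.7, 0.3]
opening: 0.0001
grip_force: 0.0
```

>>> {"name": "arm_command", "arguments": {
  "plan": [0,0,0.1,0,-1,0,0,0,0,-1]
}}

```text
t: 14.15
tcp_pos: [0.4993, 0.0999, -0.0241]
orientation: [[-0.994, -0.111, -0.0], [-0.111, 0.994, 0.0], [0.0, 0.0, -1.0]]
ft_force: [-0.2, 0.4, 0.5]
opening: 0.0003
grip_force: 0.0
```

>>> {"name": "arm_command", "arguments": {
  "plan": [0,0,0.1,0,-1,0,0,0.1,0,-1,0,0,0,0,-1]
}}

```text
t: 14.45
tcp_pos: [0.4992, 0.0999, -0.0282]
orientation: [[-0.994, -0.112, -0.0], [-0.112, 0.994, -0.0], [0.0, 0.0, -1.0]]
ft_force: [0.3, -0.8, 0.4]
opening: 0.0003
grip_force: 0.0
```

>>> {"name": "arm_command", "arguments": {
  "plan": [0,0,0.1,0,-1,0,0,0,0,-1]
}}

```text
t: 14.65
tcp_pos: [0.4993, 0.0999, -0.0301]
orientation: [[-0.994, -0.111, -0.0], [-0.111, 0.994, 0.0], [0.0, 0.0, -1.0]]
ft_force: [-0.1, 0.5, 0.6]
opening: -0.0
grip_force: 0.0
```

>>> {"name": "arm_command", "arguments": {
  "plan": [0,0,0.1,0,-1,0,0,0,0,-1]
}}

```text
t: 14.85
tcp_pos: [0.4993, 0.0999, -0.0321]
orientation: [[-0.994, -0.111, -0.0], [-0.111, 0.994, -0.0], [0.0, 0.0, -1.0]]
ft_force: [-0.8, -0.3, -0.2]
opening: 0.0005
grip_force: 0.0
```

>>> {"name": "arm_command", "arguments": {
  "plan": [0,0,0.1,0,-1,0,0,0,0,-1]
}}

```text
t: 15.05
tcp_pos: [0.4993, 0.0999, -0.0341]
orientation: [[-0.994, -0.111, -0.0], [-0.111, 0.994, -0.0], [0.0, -0.0, -1.0]]
ft_force: [-0.6, 0.4, 0.5]
opening: 0.0005
grip_force: 0.0
```

>>> {"name": "arm_command", "arguments": {
  "plan": [0,0,0.1,0,-1,0,0,0,0,-1]
}}

```text
t: 15.25
tcp_pos: [0.4993, 0.1, -0.0361]
orientation: [[-0.994, -0.112, -0.0], [-0.112, 0.994, -0.0], [0.0, 0.0, -1.0]]
ft_force: [-0.1, -0.6, -0.0]
opening: 0.0004
grip_force: 0.0
```

>>> {"name": "arm_command", "arguments": {
  "plan": [0,0,0.1,0,-1,0,0,0,0,-1]
}}

```text
t: 15.45
tcp_pos: [0.4993, 0.0999, -0.0381]
orientation: [[-0.994, -0.112, -0.0], [-0.112, 0.994, -0.0], [0.0, 0.0, -1.0]]
ft_force: [0.1, -0.9, -0.3]
opening: 0.0004
grip_force: 0.0
```

>>> {"name": "arm_command", "arguments": {
  "plan": [0,0,0.1,0,-1,0,0,0,0,-1]
}}

```text
t: 15.65
tcp_pos: [0.4995, 0.1, -0.0393]
orientation: [[-0.994, -0.111, 0.001], [-0.111, 0.994, 0.0], [-0.001, -0.0, -1.0]]
ft_force: [-1.7, 0.2, 6.3]
opening: 0.0003
grip_force: 3.4
```

```bash
python3 - <<'E'
from h import *
s=read_camera('side');o=observe();to(.575,.036,.05)
b=s['pixels'][80:230,150:350].copy()
for dz,c in [(0,[255,0,255]),(.035,[0,255,0])]:
    q=np.round(pix(s,o['tcp_pos']+[0,0,dz])-(150,80)).astype(int); b[q[1],q[0]]=c
b=np.clip(b.astype(int)*2,0,255).astype(np.uint8)
cv2.imwrite('pics/k4.png',cv2.resize(b[:,:,::-1],(800,600),interpolation=0))
E
```

```text
t 15.7 tcp [ 0.4995  0.1    -0.0393] units [-3.4  -3.6  -4.46] F [ 0.4 -0.   7. ] op 0.0006
```

View pics/k4.png

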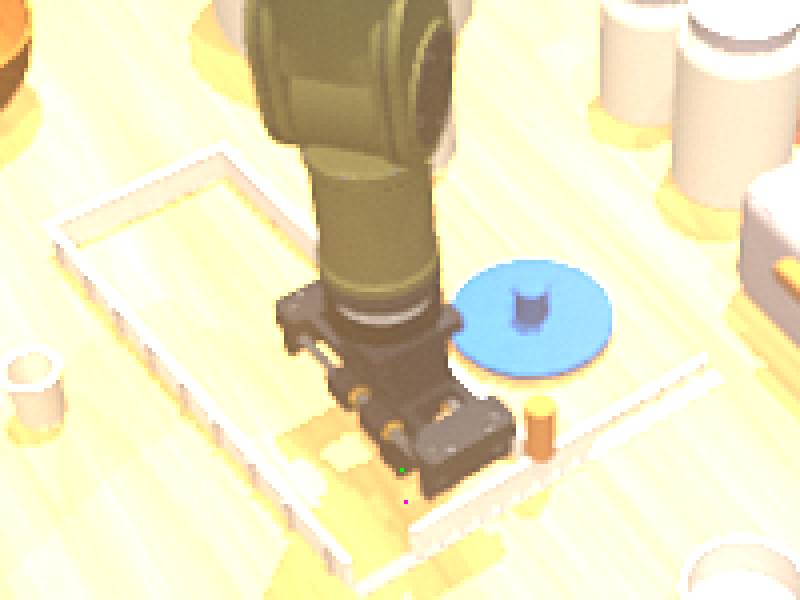

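>>> {"name": "arm_command", "arguments": {
  "plan": [0,0,-1,0,1,0,0,-1,0,1,0,0,-1,0,1,0,0,-1,0,1,0,0,-1,0,1,0,0,-1,0,1,-0.85,-0.9,0,0,1,-0.85,-0.9,0,0,1,-0.85,-0.9,0,0,1,-0.85,-0.9,0,0,1,0,0,0,0,1,0,0,0,0,1,0,0,0.9,0,1,0,0,0.9,0,1,0,0,0.9,0,1,0,0,0.9,0,1,0,0,0,0,1]
}}

```text
t: 17.4
tcp_pos: [0.5719, 0.0374, 0.0062]
orientation: [[-0.993, -0.114, -0.005], [-0.114, 0.993, 0.0], [0.005, 0.001, -1.0]]
ft_force: [0.0, -0.9, 0.8]
opening: 0.0883
grip_force: 0.0
```

>>> {"name": "arm_command", "arguments": {
  "plan": [0,0,0,0,-1,0,0,0,0,-1,0,0,0,0,-1,0,0,0,0,-1,0,0,0,0,-1,0,0,0,0,-1,0,0,0,0,-1,0,0,0,0,-1,0,0,0,0,-1,0,0,0,0,-1,0,0,0,0,-1,0,0,0,0,-1],
  "force": 12
}}

```text
t: 18.6
tcp_pos: [0.575, 0.0351, 0.0081]
orientation: [[-0.994, -0.111, -0.0], [-0.111, 0.994, -0.001], [0.0, -0.001, -1.0]]
ft_force: [0.3, -3.0, -0.5]
opening: 0.0218
grip_force: 12.0
```

>>> {"name": "arm_command", "arguments": {
  "plan": [-0.4,0,0,0,-1,-0.4,0,0,0,-1,-0.4,0,0,0,-1,-0.4,0,0,0,-1,-0.4,0,0,0,-1,-0.4,0,0,0,-1,-0.4,0,0,0,-1,-0.4,0,0,0,-1,-0.4,0,0,0,-1,-0.4,0,0,0,-1,-0.4,0,0,0,-1,-0.4,0,0,0,-1,-0.4,0,0,0,-1,-0.2,0,0,0,-1,-0.1,0,0,0,-1,0,0,0,0,-1,0,0,0,0,-1]
}}

```text
t: 20.3
tcp_pos: [0.6835, 0.0477, 0.0081]
orientation: [[-0.994, -0.111, -0.002], [-0.111, 0.994, -0.001], [0.002, -0.001, -1.0]]
ft_force: [-2.9, -4.7, 2.9]
opening: 0.0217
grip_force: 12.0
```

```bash
python3 - <<'E'
from h import *
to(.575,.036,.05)
E
```

```text
t 20.3 tcp [0.6835 0.0477 0.0081] units [ 5.46  0.02 -2.08] F [-2.9 -4.7  2.9] op 0.0217
```

>>> {"name": "arm_command", "arguments": {
  "plan": [-0.2,0,0,0,-1,-0.2,0,0,0,-1,-0.2,0,0,0,-1,0,0,0,0,-1]
}}

```text
t: 20.7
tcp_pos: [0.6877, 0.0481, 0.0065]
orientation: [[-0.994, -0.112, -0.017], [-0.112, 0.994, -0.004], [0.018, -0.002, -1.0]]
ft_force: [-16.4, -6.5, 9.7]
opening: 0.0216
grip_force: 12.0
```

>>> {"name": "arm_command", "arguments": {
  "plan": [0.4,0,0,0,1,0,0,0,0,1,0,0,0,0,1,0,0,0,0,1,0,0,0,0,1,0,0,-1,0,1,0,0,-1,0,1,0,0,-1,0,1,0,0,-1,0,1,0,0,-1,0,-0.4,0.5,-0.9,-0.5,0,-0.4,0.5,-0.9,-0.5,0,-0.4,0.5,-0.9,0,0,-0.4,0.5,-0.9,0,0,-0.4,0,-0.9,0,0,-0.4,0,-0.9,0,0,-0.4,0,-0.9,0,0,-0.4,0,-0.9,0,0,-0.4,0,-0.9,0,0,-0.4]
}}

```text
t: 22.6
tcp_pos: [0.667, -0.1182, 0.1279]
orientation: [[-0.994, -0.111, 0.0], [-0.111, 0.994, 0.0], [-0.0, 0.0, -1.0]]
ft_force: [-0.1, 0.1, -0.2]
opening: 0.0261
grip_force: 0.0
```

```bash
cat > rack.py <<'E'
from h import *
from scipy.optimize import minimize
def W(q,x,y,z):
    c,n=np.cos(q[2]),np.sin(q[2]); return np.stack([q[0]+c*x-n*y,q[1]+n*x+c*y,z+0*x],-1)
def P(p,X):
    R=np.array(p['orientation']);q=(X-p['position'])@R*[1,-1,-1];q=q@np.array(p['K']).T;return q[:,:2]/q[:,2:]
E
python3 - <<'E'
from rack import *
t=read_camera('top'); s=read_camera('side'); cv2.imwrite('pics/top1.png',np.clip(t['pixels'][:,:,::-1].astype(int)*2,0,255).astype(np.uint8))
yy=np.linspace(-.19,.208,200); xx=np.linspace(-.078,.078,80)
X=np.concatenate([np.full(200,-.078),np.full(200,.078),xx]);Y=np.concatenate([yy,yy,np.full(80,.208)])
# whiteness = min channel (blue) high vs wood
D=[]
for p in (t,s):
    g=cv2.GaussianBlur(p['pixels'][:,:,2].astype(np.float32),(0,0),1.0); D.append((p,g/g.std()))
def sc(q,DD):
    v=0
    for p,g in DD:
        a=P(p,W(q,X,Y,.03)).astype(np.float32); v-=cv2.remap(g,a[:,0].copy(),a[:,1].copy(),1).mean()
    return v
for DD in (D[:1],D[1:],D):
    best=min((minimize(sc,[x,y,h],args=(DD,),method='Nelder-Mead',options=dict(initial_simplex=[[x,y,h],[x+.006,y,h],[x,y+.006,h],[x,y,h+.02]])) for x in(.468,.474,.48) for y in(.226,.233,.24) for h in(.11,.12)),key=lambda r:r.fun)
    print(best.x,np.degrees(best.x[2]),best.fun)
for p in (t,s):
    for n in ['gate_knob','tin','casserole','lid']:
        for r in place_of(p,n): print(n,np.round(r['location'],3),round(r['conf'],2))
to(.484,-.146,.08)
E
```

```text
[0.47258429 0.2399094  0.11725536] 6.718237244088198 -3.7143642902374268
[0.47404781 0.23755159 0.11520316] 6.600654919425306 -4.474734306335449
[0.4732445  0.2393375  0.11614375] 6.654546651416367 -8.137544631958008
gate_knob [0.68  0.052 0.074] 0.51
gate_knob [ 0.622 -0.136  0.003] 0.35
tin [ 0.622 -0.138  0.004] 0.94
tin [ 0.478 -0.147  0.   ] 0.86
tin [ 0.315 -0.126 -0.   ] 0.74
tin [ 0.668 -0.478  0.004] 0.64
tin [ 0.731 -0.274 -0.002] 0.62
tin [ 0.5   -0.342 -0.001] 0.51
tin [ 0.338 -0.362  0.002] 0.41
casserole [ 0.624 -0.137  0.002] 0.7
casserole [ 0.616 -0.306  0.   ] 0.64
casserole [ 0.302  0.279 -0.002] 0.41
lid [ 0.65   0.17  -0.001] 0.59
gate_knob [0.684 0.052 0.078] 0.64
gate_knob [ 0.729 -0.274  0.001] 0.51
gate_knob [ 0.484 -0.143 -0.   ] 0.39
tin [ 0.331 -0.356 -0.   ] 0.91
tin [ 0.623 -0.138  0.   ] 0.85
tin [ 0.503 -0.341 -0.001] 0.72
tin [ 0.484 -0.142 -0.002] 0.64
tin [ 0.317 -0.126  0.   ] 0.61
tin [ 0.667 -0.477 -0.002] 0.6
casserole [ 0.619 -0.304 -0.001] 0.91
lid [0.646 0.17  0.004] 0.61
lid [0.683 0.05  0.077] 0.29
t 23.1 tcp [ 0.6666 -0.1156  0.1282] units [ 9.25 -0.48  2.41] F [0.3 0.5 0.5] op 0.0267
```

View pics/top1.png

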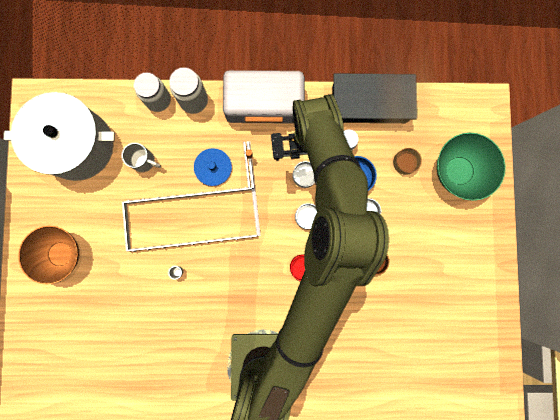

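```bash
python3 - <<'E'
from h import *
s=read_camera('side')
for z in (.02,.03,.04,.05,.06,.07): print(z,np.round(pix(s,[.4726,.0029,z]),1))
to(.484,-.145,.08)
E
```

```text
0.02 [257.8 218.6]
0.03 [257.5 216.3]
0.04 [257.3 213.9]
0.05 [257.1 211.5]
0.06 [256.8 209. ]
0.07 [256.6 206.5]
t 23.1 tcp [ 0.6666 -0.1159  0.1282] units [ 9.24 -0.42  2.41] F [-1.3  1.3 -0.2] op 0.0268
```

>>> {"name": "arm_command", "arguments": {
  "plan": [0.93,-0.04,0.24,0,-0.4,0.93,-0.04,0.24,0,-0.4,0.93,-0.04,0.24,0,-0.4,0.93,-0.04,0.24,0,-0.4,0.93,-0.04,0.24,0,-0.4,0.93,-0.04,0.24,0,-0.4,0.93,-0.04,0.24,0,-0.4,0.93,-0.04,0.24,0,-0.4,0.93,-0.04,0.24,0,-0.4,0.93,-0.04,0.24,0,-0.4,0,0,0.5,0,-0.4,0,0,0.5,0,-0.4,0,0,0.5,0,-0.4,0,0,0,0,-0.4]
}}

```text
t: 24.55
tcp_pos: [0.483, -0.1448, 0.0486]
orientation: [[-0.994, -0.112, -0.001], [-0.112, 0.994, 0.001], [0.001, 0.001, -1.0]]
ft_force: [-0.2, 0.9, -0.6]
opening: 0.0266
grip_force: 0.0
```

>>> {"name": "arm_command", "arguments": {
  "plan": [0,0,0.5,0,-0.4,0,0,0.5,0,-0.4,0,0,0.5,0,-0.4,0,0,0,0,-0.4]
}}

```text
t: 24.95
tcp_pos: [0.4818, -0.1452, 0.0187]
orientation: [[-0.994, -0.112, -0.002], [-0.112, 0.994, 0.0], [0.002, 0.001, -1.0]]
ft_force: [-0.5, 1.1, -0.4]
opening: 0.0268
grip_force: 0.0
```

>>> {"name": "arm_command", "arguments": {
  "plan": [0,0,0.5,0,-0.4,0,0,0.5,0,-0.4,0,0,0.5,0,-0.4,0,0,0.5,0,-0.4,0,0,0.4,0,-0.4,0,0,0,0,-0.4]
}}

```text
t: 25.55
tcp_pos: [0.4819, -0.1452, -0.0291]
orientation: [[-0.994, -0.112, -0.002], [-0.112, 0.994, 0.0], [0.002, 0.0, -1.0]]
ft_force: [0.1, -0.2, -0.2]
opening: 0.0266
grip_force: 0.0
```

```bash
cat >> h.py <<'E'
O=np.array([.4745,.2395]);TH=np.radians(6.6);U=np.array([np.cos(TH),np.sin(TH)]);V=np.array([-U[1],U[0]])
def rk(p): d=np.array(p[:2])-O; return np.round([d@U,d@V],4)
def wr(x,y): return O+x*U+y*V
def gr(x,y,zreal):   # go to rack coords
    to(*wr(x,y),zreal-.039); print('rack now',rk(observe()['tcp_pos']))
E
python3 - <<'E'
from h import *
gr(0,-.25,.01)
s=read_camera('side');c=s['pixels'][150:300,220:420];cv2.imwrite('pics/t2.png',cv2.resize(c[:,:,::-1],(600,450),interpolation=0))
E
```

```text
t 25.6 tcp [ 0.4819 -0.1452 -0.0291] units [-1.82  6.65 -0.01] F [ 0.1 -0.2 -0.2] op 0.0266
rack now [-0.0369 -0.383 ]
```

View pics/t2.png

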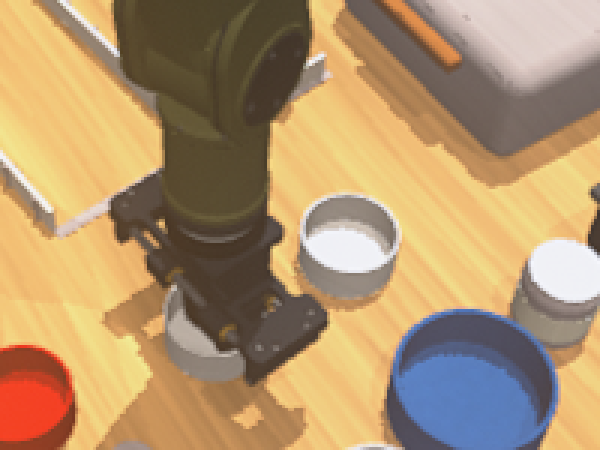

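>>> {"name": "arm_command", "arguments": {
  "plan": [0,0,0,0,-0.15,0,0,0,0,-0.15,0,0,0,0,-0.15,0,0,0,0,-0.15,-0.26,0.95,0,0,-0.15,-0.26,0.95,0,0,-0.15,-0.26,0.95,0,0,-0.15,-0.26,0.95,0,0,-0.15,-0.26,0.95,0,0,-0.15,-0.26,0.95,0,0,-0.15,-0.26,0.95,0,0,-0.15,0,0.8,0,0,-0.15,0,0,0,0,-0.15]
}}

```text
t: 26.9
tcp_pos: [0.5024, 0.0096, -0.0277]
orientation: [[-0.993, -0.115, 0.001], [-0.115, 0.993, 0.002], [-0.001, 0.002, -1.0]]
ft_force: [-0.2, -0.3, -0.2]
opening: 0.0374
grip_force: 0.0
```

```bash
python3 - <<'E'
from h import *
gr(0,.165,.01)
E
```

```text
t 26.9 tcp [ 0.5024  0.0096 -0.0277] units [ 0.05 19.83  0.1 ] F [-0.2 -0.3 -0.2] op 0.0374
rack now [ 0.0013 -0.2315]
```

>>> {"name": "arm_command", "arguments": {
  "plan": [0,0.9,0,0,-0.15,0,0.9,0,0,-0.15,0,0.9,0,0,-0.15,0,0.9,0,0,-0.15,0,0.9,0,0,-0.15,0,0.9,0,0,-0.15,0,0.9,0,0,-0.15,0,0.9,0,0,-0.15,0,0.9,0,0,-0.15,0,0.9,0,0,-0.15,0,0.9,0,0,-0.15,0,0.9,0,0,-0.15,0,0.9,0,0,-0.15,0,0.9,0,0,-0.15,0,0.9,0,0,-0.15,0,0.9,0,0,-0.15,0,0.9,0,0,-0.15,0,0.9,0,0,-0.15,0,0,0,0,-0.15]
}}

```text
t: 28.8
tcp_pos: [0.4652, 0.334, -0.0277]
orientation: [[-0.993, -0.116, 0.001], [-0.116, 0.993, 0.005], [-0.001, 0.005, -1.0]]
ft_force: [0.8, 0.4, -0.4]
opening: 0.0375
grip_force: 0.0
```

>>> {"name": "arm_command", "arguments": {
  "plan": [0,0.5,0,0,-0.15,0,0.5,0,0,-0.15,0,0.5,0,0,-0.15,0,0.2,0,0,-0.15,0,0,0,0,-0.15]
}}

```text
t: 29.3
tcp_pos: [0.462, 0.3638, -0.0279]
orientation: [[-0.994, -0.113, 0.0], [-0.113, 0.994, 0.001], [-0.0, 0.001, -1.0]]
ft_force: [-0.7, -0.3, -0.2]
opening: 0.0376
grip_force: 0.0
```

```bash
python3 - <<'E'
from h import *
gr(0,.165,.01)
s=read_camera('side')
for r in place_of(s,'tin'): print(rk(r['location']),round(r['conf'],2))
E
```

```text
t 29.3 tcp [ 0.462   0.3638 -0.0279] units [0.1  2.   0.06] F [-0.7 -0.3 -0.2] op 0.0376
rack now [0.0019 0.125 ]
[ 0.1098 -0.7343] 0.97
[-0.0396 -0.5786] 0.94
[0.0007 0.1229] 0.93
[-0.2067 -0.5803] 0.67
[ 0.1021 -0.3915] 0.59
[-0.1961 -0.3438] 0.58
```

>>> {"name": "arm_command", "arguments": {
  "plan": [0,0.5,0,0,-0.15,0,0.5,0,0,-0.15,0,0.5,0,0,-0.15,0,0.3,0,0,-0.15,0,0.2,0,0,-0.15,0,0.2,0,0,-0.15,0,0,0,0,-0.15]
}}

```text
t: 30.1
tcp_pos: [0.4574, 0.4059, -0.0279]
orientation: [[-0.994, -0.111, -0.0], [-0.111, 0.994, -0.001], [0.0, -0.001, -1.0]]
ft_force: [0.4, -1.9, 1.3]
opening: 0.0373
grip_force: 1.1
```

>>> {"name": "arm_command", "arguments": {
  "plan": [0,-0.1,0,0,-0.4,0,0,0,0,-0.4,0,0,-1,0,-0.4,0,0,-1,0,-0.4,0,0,-1,0,-0.4,0,0,-1,0,-0.4,0,0,-1,0,-0.4,0,0,-1,0,-0.4,0,-0.93,0,0,-0.4,0,-0.93,0,0,-0.4,0,-0.93,0,0,-0.4,0,-0.93,0,0,-0.4,0,-0.93,0,0,-0.4,0,-0.93,0,0,-0.4,0,-0.93,0,0,-0.4,0,-0.93,0,0,-0.4,0,-0.93,0,0,-0.4,0,-0.93,0,0,-0.4,0,-0.93,0,0,-0.4,0,-0.93,0,0,-0.4]
}}

```text
t: 32.1
tcp_pos: [0.4825, 0.1808, 0.092]
orientation: [[-0.994, -0.111, -0.0], [-0.111, 0.994, 0.0], [0.0, 0.0, -1.0]]
ft_force: [-0.0, -0.4, 0.3]
opening: 0.0263
grip_force: 0.0
```

>>> {"name": "arm_command", "arguments": {
  "plan": [-0.33,-0.93,0,0,-0.4,-0.33,-0.93,0,0,-0.4,-0.33,-0.93,0,0,-0.4,-0.33,-0.93,0,0,-0.4,-0.33,-0.93,0,0,-0.4,-0.33,-0.93,0,0,-0.4,-0.33,-0.93,0,0,-0.4,-0.33,-0.93,0,0,-0.4,-0.33,-0.93,0,0,-0.4,-0.33,-0.93,0,0,-0.4,-0.33,-0.93,0,0,-0.4,-0.33,-0.93,0,0,-0.4,-0.33,-0.93,0,0,-0.4,-0.33,-0.93,0,0,-0.4,-0.33,-0.93,0,0,-0.4,-0.33,-0.93,0,0,-0.4,0,0,0,0,-0.4]
}}

```text
t: 33.8
tcp_pos: [0.6208, -0.1063, 0.0918]
orientation: [[-0.994, -0.106, 0.001], [-0.106, 0.994, -0.002], [-0.001, -0.002, -1.0]]
ft_force: [-1.0, -0.3, -0.3]
opening: 0.0263
grip_force: 0.0
```

```bash
cat > look.py <<'E'
from h import *
def look():
  for c in('side','top'):
    s=read_camera(c)
    for n in ('tin','casserole','lid','gate_knob'):
        print(c,n,[(rk(r['location']).tolist(),round(r['conf'],2)) for r in place_of(s,n)])
E
python3 - <<'E'
from look import *
look(); gr(.1025,-.391,.01)
E
```

```text
side tin [([0.1109, -0.7327], 0.91), ([-0.1968, -0.3451], 0.91), ([-0.2093, -0.5793], 0.81), ([0.0035, 0.167], 0.76), ([-0.0394, -0.5788], 0.73), ([0.1003, -0.39], 0.57)]
side casserole [([0.083, -0.555], 0.55)]
side lid [([0.1637, -0.0885], 0.71)]
side gate_knob [([0.1837, -0.2123], 0.8), ([0.0825, -0.5574], 0.68), ([0.002, 0.1653], 0.53)]
top tin [([-0.0028, 0.1624], 0.84), ([0.1071, -0.7325], 0.82), ([-0.2041, -0.5827], 0.76), ([-0.0369, -0.5815], 0.67), ([0.1044, -0.3903], 0.51)]
top casserole [([0.0799, -0.557], 0.62), ([0.2137, 0.1404], 0.33)]
top lid [([0.1612, -0.0884], 0.89), ([0.2114, 0.1417], 0.25)]
top gate_knob [([0.1835, -0.2139], 0.43)]
t 34.3 tcp [ 0.6205 -0.101   0.0922] units [ 0.17 -1.8   6.06] F [-0.2  0.5  0.2] op 0.0263
rack now [ 0.1059 -0.355 ]
```

>>> {"name": "arm_command", "arguments": {
  "plan": [0.1,-0.9,0,0,-0.4,0.1,-0.9,0,0,-0.4,0,0,0,0,-0.4,0,0,0.6,0,-0.4,0,0,0.6,0,-0.4,0,0,0.6,0,-0.4,0,0,0.6,0,-0.4,0,0,0.6,0,-0.4,0,0,0.6,0,-0.4,0,0,0.5,0,-0.4,0,0,0.5,0,-0.4,0,0,0,0,-0.4]
}}

```text
t: 35.5
tcp_pos: [0.6195, -0.1377, -0.0015]
orientation: [[-0.994, -0.112, -0.003], [-0.112, 0.994, 0.0], [0.002, 0.001, -1.0]]
ft_force: [-0.5, 0.3, 0.3]
opening: 0.0265
grip_force: 0.0
```

>>> {"name": "arm_command", "arguments": {
  "plan": [0,0,0.5,0,-0.4,0,0,0.5,0,-0.4,0,0,0.4,0,-0.4,0,0,0,0,-0.4,0,0,0,0,-0.15,0,0,0,0,-0.15,0,0,0,0,-0.15,0,0,0,0,-0.15]
}}

```text
t: 36.3
tcp_pos: [0.6209, -0.1379, -0.0276]
orientation: [[-0.994, -0.111, 0.001], [-0.111, 0.994, -0.0], [-0.001, -0.0, -1.0]]
ft_force: [-0.4, -0.4, -0.4]
opening: 0.0376
grip_force: 0.0
```

```bash
python3 - <<'E'
from h import *
gr(0,-.26,.01)
s=read_camera('side')
for r in place_of(s,'tin'): print(rk(r['location']),round(r['conf'],2))
E
```

```text
t 36.3 tcp [ 0.6209 -0.1379 -0.0276] units [5.13 6.57 0.07] F [-0.4 -0.4 -0.4] op 0.0376
rack now [ 0.102  -0.3917]
[ 0.1094 -0.7343] 0.92
[-0.1959 -0.3456] 0.9
[-0.0395 -0.5777] 0.87
[ 0.1032 -0.3905] 0.63
[0.0031 0.1666] 0.62
[-0.2066 -0.5787] 0.62
[ 0.1874 -0.2137] 0.62
```

>>> {"name": "arm_command", "arguments": {
  "plan": [0.86,0.6,0,0,-0.15,0.86,0.6,0,0,-0.15,0.86,0.6,0,0,-0.15,0.86,0.6,0,0,-0.15,0.86,0.6,0,0,-0.15,0.86,0.6,0,0,-0.15,0,0.9,0,0,-0.15,0,0.9,0,0,-0.15,0,0.9,0,0,-0.15,0,0.9,0,0,-0.15,0,0.9,0,0,-0.15,0,0.9,0,0,-0.15,0,0.9,0,0,-0.15,0,0.9,0,0,-0.15,0,0.9,0,0,-0.15,0,0.9,0,0,-0.15,0,0.9,0,0,-0.15,0,0,0,0,-0.15]
}}

```text
t: 38.2
tcp_pos: [0.4882, 0.1224, -0.0277]
orientation: [[-0.993, -0.116, 0.001], [-0.116, 0.993, 0.003], [-0.001, 0.003, -1.0]]
ft_force: [-0.5, 0.3, -0.5]
opening: 0.0372
grip_force: 0.0
```

```bash
python3 - <<'E'
from h import *
gr(0,.083,.01)
E
```

```text
t 38.2 tcp [ 0.4882  0.1224 -0.0277] units [-0.   10.04  0.09] F [-0.5  0.3 -0.5] op 0.0372
rack now [ 1.000e-04 -1.179e-01]
```

>>> {"name": "arm_command", "arguments": {
  "plan": [0,0.9,0,0,-0.15,0,0.9,0,0,-0.15,0,0.9,0,0,-0.15,0,0.9,0,0,-0.15,0,0.9,0,0,-0.15,0,0.9,0,0,-0.15,0,0.9,0,0,-0.15,0,0.9,0,0,-0.15,0,0.9,0,0,-0.15,0,0.6,0,0,-0.15,0,0.4,0,0,-0.15,0,0.3,0,0,-0.15,0,0.2,0,0,-0.15,0,0,0,0,-0.15]
}}

```text
t: 39.6
tcp_pos: [0.4666, 0.3102, -0.0279]
orientation: [[-0.994, -0.112, 0.0], [-0.112, 0.994, 0.001], [-0.0, 0.0, -1.0]]
ft_force: [0.2, -0.3, -0.2]
opening: 0.0378
grip_force: 0.1
```

```bash
python3 - <<'E'
from h import *
gr(0,.083,.01)
s=read_camera('side')
for r in place_of(s,'tin'): print(rk(r['location']),round(r['conf'],2))
E
```

```text
t 39.6 tcp [ 0.4666  0.3102 -0.0279] units [0.02 0.59 0.05] F [ 0.2 -0.3 -0.2] op 0.0378
rack now [0.0003 0.0711]
[ 0.1106 -0.7339] 0.91
[0.0002 0.0677] 0.78
[-0.2111 -0.5792] 0.76
[-0.0397 -0.5815] 0.68
[-0.1966 -0.3462] 0.64
[0.0033 0.1675] 0.48
[ 0.1624 -0.0876] 0.3
```

>>> {"name": "arm_command", "arguments": {
  "plan": [0,0.3,0,0,-0.15,0,0.2,0,0,-0.15,0,0.2,0,0,-0.15,0,0,0,0,-0.15]
}}

```text
t: 40.1
tcp_pos: [0.4651, 0.3213, -0.0279]
orientation: [[-0.994, -0.11, -0.001], [-0.11, 0.994, -0.004], [0.001, -0.004, -1.0]]
ft_force: [0.6, -4.6, 1.9]
opening: 0.0371
grip_force: 2.4
```

>>> {"name": "arm_command", "arguments": {
  "plan": [0,-0.2,0,0,-0.4,0,0,0,0,-0.4,0,0,-1,0,-0.4,0,0,-1,0,-0.4,0,0,-1,0,-0.4,0,0,-1,0,-0.4,0,0,-1,0,-0.4,0,0,-1,0,-0.4,0,-0.95,0,0,-0.4,0,-0.95,0,0,0.3,0,-0.95,0,0,0.3,0,-0.95,0,0,0.3,0,-0.95,0,0,0.3,0,-0.95,0,0,0.3,0,-0.95,0,0,0.3,0,-0.95,0,0,0.3,0,-0.95,0,0,0.3,0,-0.95,0,0,0.3,0,-0.95,0,0,0.3,0,-0.95,0,0,0.3]
}}

```text
t: 42.1
tcp_pos: [0.4913, 0.0934, 0.0923]
orientation: [[-0.994, -0.112, 0.001], [-0.112, 0.994, 0.001], [-0.001, 0.001, -1.0]]
ft_force: [-0.3, -0.2, -0.2]
opening: 0.0575
grip_force: 0.0
```

>>> {"name": "arm_command", "arguments": {
  "plan": [-0.2,-0.97,0,0,0.3,-0.2,-0.97,0,0,0.3,-0.2,-0.97,0,0,0.3,-0.2,-0.97,0,0,0.3,-0.2,-0.97,0,0,0.3,-0.2,-0.97,0,0,0.3,-0.2,-0.97,0,0,0.3,-0.2,-0.97,0,0,0.3,-0.2,-0.97,0,0,0.3,-0.2,-0.97,0,0,0.3,-0.2,-0.97,0,0,0.3,-0.2,-0.97,0,0,0.3,-0.2,-0.97,0,0,0.3,-0.2,-0.97,0,0,0.3,-0.2,-0.97,0,0,0.3,-0.2,-0.97,0,0,0.3,-0.2,-0.97,0,0,0.3,-0.2,-0.97,0,0,0.3,-0.2,-0.97,0,0,0.3,0,0,0,0,0.3]
}}

```text
t: 44.1
tcp_pos: [0.608, -0.268, 0.092]
orientation: [[-0.994, -0.108, 0.002], [-0.108, 0.994, -0.002], [-0.001, -0.002, -1.0]]
ft_force: [0.2, 0.5, -0.8]
opening: 0.0571
grip_force: 0.0
```

```bash
python3 - <<'E'
from look import *
look(); gr(.081,-.556,.012)
E
```

```text
side tin [([-0.0397, -0.5755], 0.97), ([0.0009, 0.1634], 0.92), ([-0.2085, -0.5788], 0.69), ([0.1094, -0.7351], 0.68), ([-0.001, 0.0778], 0.58), ([-0.1988, -0.3453], 0.55)]
side casserole [([0.0816, -0.5538], 0.64)]
side lid [([0.1637, -0.0885], 0.81)]
side gate_knob [([0.1862, -0.2114], 0.56)]
top tin [([-0.2024, -0.3453], 0.94), ([-0.0017, 0.1632], 0.82), ([-0.041, -0.583], 0.67), ([0.1101, -0.7331], 0.63), ([-0.0002, 0.0786], 0.56)]
top casserole [([0.0789, -0.5555], 0.67)]
top lid [([0.1673, -0.0919], 0.86)]
top gate_knob [([0.1833, -0.2091], 0.48)]
t 44.6 tcp [ 0.6075 -0.2641  0.0922] units [-0.34 -2.02  5.96] F [0.3 0.9 0.7] op 0.0572
rack now [ 0.0742 -0.5155]
```

>>> {"name": "arm_command", "arguments": {
  "plan": [-0.12,-0.7,0,0,0.3,-0.12,-0.7,0,0,0.3,-0.1,-0.6,0,0,0.3,0,0,0,0,0.3,0,0,0.6,0,0.3,0,0,0.6,0,0.3,0,0,0.6,0,0.3,0,0,0.6,0,0.3,0,0,0.6,0,0.3,0,0,0.6,0,0.3,0,0,0,0,0.3]
}}

```text
t: 45.7
tcp_pos: [0.6171, -0.303, 0.0177]
orientation: [[-0.994, -0.112, -0.004], [-0.112, 0.994, 0.001], [0.003, 0.002, -1.0]]
ft_force: [-0.2, -0.7, -0.1]
opening: 0.0572
grip_force: 0.0
```

>>> {"name": "arm_command", "arguments": {
  "plan": [0,0,0.5,0,0.3,0,0,0.5,0,0.3,0,0,0.5,0,0.3,0,0,0.5,0,0.3,0,0,0.3,0,0.3,0,0,0,0,0.3,0,0,0,0,0.68,0,0,0,0,0.68,0,0,0,0,0.68,0,0,0,0,0.68,0,0,0,0,0.68]
}}

```text
t: 46.8
tcp_pos: [0.6188, -0.3037, -0.0257]
orientation: [[-0.994, -0.111, 0.0], [-0.111, 0.994, -0.0], [-0.0, -0.0, -1.0]]
ft_force: [0.8, -0.2, 0.5]
opening: 0.0741
grip_force: 0.0
```

```bash
python3 - <<'E'
from h import *
gr(0,-.3,.012)
s=read_camera('side')
for r in place_of(s,'casserole'): print(rk(r['location']),round(r['conf'],2))
c=s['pixels'][190:360,260:480];cv2.imwrite('pics/c1.png',cv2.resize(c[:,:,::-1],(660,510),interpolation=0))
E
```

```text
t 46.8 tcp [ 0.6188 -0.3037 -0.0257] units [ 4.09 12.8   0.06] F [ 0.8 -0.2  0.5] op 0.0741
rack now [ 0.0809 -0.5562]
[ 0.0801 -0.5557] 0.86
```

View pics/c1.png

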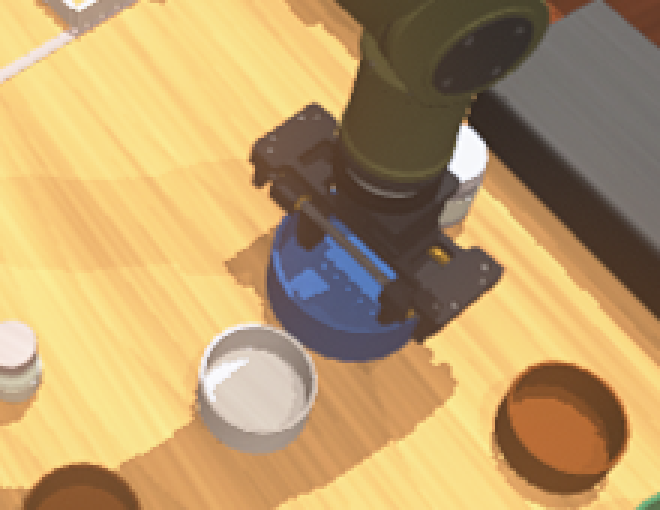

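>>> {"name": "arm_command", "arguments": {
  "plan": [0,0.5,0,0,0.68,0,0.8,0,0,0.68,0.37,0.8,0,0,0.68,0.37,0.8,0,0,0.68,0.37,0.8,0,0,0.68,0.37,0.8,0,0,0.68,0.37,0.8,0,0,0.68,0.37,0.8,0,0,0.68,0.37,0.8,0,0,0.68,0.37,0.8,0,0,0.68,0.37,0.8,0,0,0.68,0.37,0.8,0,0,0.68,0.37,0.8,0,0,0.68,0,0.8,0,0,0.68,0,0.8,0,0,0.68,0,0.5,0,0,0.68,0,0,0,0,0.68]
}}

```text
t: 48.6
tcp_pos: [0.5105, -0.068, -0.0258]
orientation: [[-0.993, -0.114, -0.0], [-0.114, 0.993, 0.001], [-0.0, 0.001, -1.0]]
ft_force: [0.6, -0.5, 0.2]
opening: 0.0739
grip_force: 0.0
```

```bash
python3 - <<'E'
from h import *
gr(0,-.02,.012)
s=read_camera('side')
for r in place_of(s,'casserole'): print(rk(r['location']),round(r['conf'],2))
E
```

```text
t 48.6 tcp [ 0.5105 -0.068  -0.0258] units [ 0.03 14.48  0.08] F [ 0.6 -0.5  0.2] op 0.0739
rack now [ 0.0005 -0.3096]
[ 0.0068 -0.3113] 0.6
```

>>> {"name": "arm_command", "arguments": {
  "plan": [0.05,0.7,0,0,0.68,0.05,0.8,0,0,0.68,0,0.8,0,0,0.68,0,0.8,0,0,0.68,0,0.8,0,0,0.68,0,0.8,0,0,0.68,0,0.8,0,0,0.68,0,0.8,0,0,0.68,0,0.8,0,0,0.68,0,0.8,0,0,0.68,0,0.8,0,0,0.68,0,0.8,0,0,0.68,0,0.8,0,0,0.68,0,0.8,0,0,0.68,0,0.8,0,0,0.68,0,0.8,0,0,0.68,0,0.6,0,0,0.68,0,0,0,0,0.68]
}}

```text
t: 50.5
tcp_pos: [0.4785, 0.1947, -0.0259]
orientation: [[-0.994, -0.112, -0.0], [-0.112, 0.994, 0.0], [0.0, 0.0, -1.0]]
ft_force: [0.9, -0.3, -0.5]
opening: 0.0741
grip_force: 0.0
```

```bash
python3 - <<'E'
from h import *
gr(0,-.02,.012)
s=read_camera('side')
for r in place_of(s,'casserole'): print(rk(r['location']),round(r['conf'],2))
E
```

```text
t 50.5 tcp [ 0.4785  0.1947 -0.0259] units [-0.06  1.25  0.05] F [ 0.9 -0.3 -0.5] op 0.0741
rack now [-0.0012 -0.0449]
[-0.0071 -0.0481] 0.56
```

>>> {"name": "arm_command", "arguments": {
  "plan": [0,0.4,0,0,0.68,0,0.4,0,0,0.68,0,0.3,0,0,0.68,0,0.15,0,0,0.68,0,0,0,0,0.68]
}}

```text
t: 51.1
tcp_pos: [0.4761, 0.2167, -0.0259]
orientation: [[-0.994, -0.109, -0.001], [-0.109, 0.994, -0.002], [0.001, -0.002, -1.0]]
ft_force: [0.5, -4.4, 1.2]
opening: 0.074
grip_force: 2.2
```

>>> {"name": "arm_command", "arguments": {
  "plan": [0,-0.2,0,0,0.3,0,0,0,0,0.3,0,0,0,0,0.3,0,0,-1,0,0.3,0,0,-1,0,0.3,0,0,-1,0,0.3,0,0,-1,0,0.3,0,0,-1,0,0.3,0,0,-1,0,-0.4,0,-0.95,0,0,-0.4,0,-0.95,0,0,-0.4,0,-0.95,0,0,-0.4,0,-0.95,0,0,-0.4,0,-0.95,0,0,-0.4,0,-0.95,0,0,-0.4,0,-0.95,0,0,-0.4,0,-0.95,0,0,-0.4,0,-0.95,0,0,-0.4]
}}

```text
t: 52.9
tcp_pos: [0.4958, 0.0446, 0.0942]
orientation: [[-0.994, -0.112, 0.0], [-0.112, 0.994, 0.001], [-0.0, 0.001, -1.0]]
ft_force: [-0.1, -0.3, 0.6]
opening: 0.0267
grip_force: 0.0
```

>>> {"name": "arm_command", "arguments": {
  "plan": [0.1,-0.97,0,0,-0.4,0.1,-0.97,0,0,-0.4,0.1,-0.97,0,0,-0.4,0.1,-0.97,0,0,-0.4,0.1,-0.97,0,0,-0.4,0.1,-0.97,0,0,-0.4,0.1,-0.97,0,0,-0.4,0.1,-0.97,0,0,-0.4,0.1,-0.97,0,0,-0.4,0.1,-0.97,0,0,-0.4,0.1,-0.97,0,0,-0.4,0.1,-0.97,0,0,-0.4,0.1,-0.97,0,0,-0.4,0.1,-0.97,0,0,-0.4,0.1,-0.97,0,0,-0.4,0.1,-0.97,0,0,-0.4,0.1,-0.97,0,0,-0.4,0.1,-0.97,0,0,-0.4,0.1,-0.97,0,0,-0.4,0,0,0,0,-0.4]
}}

```text
t: 54.9
tcp_pos: [0.4984, -0.329, 0.094]
orientation: [[-0.994, -0.107, 0.0], [-0.107, 0.994, -0.002], [-0.0, -0.002, -1.0]]
ft_force: [-1.0, -0.1, 0.8]
opening: 0.0261
grip_force: 0.0
```

```bash
python3 - <<'E'
from look import *
look(); gr(-.0395,-.579,.012)
E
```

```text
side tin [([-0.0403, -0.578], 0.89), ([0.1096, -0.7329], 0.79), ([0.002, 0.0802], 0.65), ([0.0028, 0.1647], 0.6), ([-0.2089, -0.5783], 0.59), ([-0.1951, -0.3481], 0.56)]
side casserole [([-0.0013, -0.0251], 0.95)]
side lid [([0.165, -0.0901], 0.58), ([0.001, 0.0803], 0.37)]
side gate_knob [([0.184, -0.2119], 0.57)]
top tin [([0.1085, -0.7322], 0.8), ([-0.2013, -0.3428], 0.65), ([-0.0032, 0.1603], 0.64), ([-0.206, -0.5812], 0.63), ([-0.0384, -0.5863], 0.59), ([0.0031, 0.0763], 0.57), ([-0.0043, -0.0285], 0.26)]
top casserole [([-0.0065, -0.0279], 0.76)]
top lid [([0.1639, -0.0889], 0.6)]
top gate_knob [([0.1851, -0.2123], 0.4)]
t 55.4 tcp [ 0.4992 -0.3251  0.0941] units [-0.05 -0.76  6.06] F [0.2 0.4 0. ] op 0.0267
rack now [-0.0404 -0.5637]
```

>>> {"name": "arm_command", "arguments": {
  "plan": [0,-0.8,0,0,-0.4,0,0,0.6,0,-0.4,0,0,0.6,0,-0.4,0,0,0.6,0,-0.4,0,0,0.6,0,-0.4,0,0,0.6,0,-0.4,0,0,0.6,0,-0.4,0,0,0.6,0,-0.4,0,0,0,0,-0.4]
}}

```text
t: 56.3
tcp_pos: [0.4996, -0.3408, 0.0081]
orientation: [[-0.994, -0.112, -0.003], [-0.112, 0.994, 0.002], [0.003, 0.002, -1.0]]
ft_force: [-0.6, 0.1, -0.3]
opening: 0.0264
grip_force: 0.0
```

>>> {"name": "arm_command", "arguments": {
  "plan": [0,0,0.6,0,-0.4,0,0,0.6,0,-0.4,0,0,0.6,0,-0.4,0,0,0,0,-0.4,0,0,0,0,-0.15,0,0,0,0,-0.15,0,0,0,0,-0.15,0,0,0,0,-0.15]
}}

```text
t: 57.1
tcp_pos: [0.5011, -0.3419, -0.0255]
orientation: [[-0.994, -0.111, 0.001], [-0.111, 0.994, -0.0], [-0.001, -0.0, -1.0]]
ft_force: [-0.2, -0.7, 0.1]
opening: 0.0374
grip_force: 0.0
```

```bash
python3 - <<'E'
from h import *
gr(0,-.29,.012)
s=read_camera('side')
for r in place_of(s,'tin'): print(rk(r['location']),round(r['conf'],2))
E
```

```text
t 57.1 tcp [ 0.5011 -0.3419 -0.0255] units [-1.97 14.54  0.07] F [-0.2 -0.7  0.1] op 0.0374
rack now [-0.0404 -0.5806]
[-0.2105 -0.579 ] 0.9
[ 0.1138 -0.7318] 0.81
[0.0007 0.0793] 0.71
[ 0.1949 -0.5388] 0.71
[-0.0392 -0.5776] 0.68
[-0.1967 -0.3453] 0.67
```

>>> {"name": "arm_command", "arguments": {
  "plan": [-0.13,0.95,0,0,-0.15,-0.13,0.95,0,0,-0.15,-0.13,0.95,0,0,-0.15,-0.13,0.95,0,0,-0.15,-0.13,0.95,0,0,-0.15,-0.13,0.95,0,0,-0.15,-0.13,0.95,0,0,-0.15,-0.13,0.95,0,0,-0.15,-0.13,0.95,0,0,-0.15,-0.13,0.95,0,0,-0.15,-0.13,0.95,0,0,-0.15,-0.13,0.95,0,0,-0.15,-0.13,0.95,0,0,-0.15,-0.13,0.95,0,0,-0.15,-0.13,0.95,0,0,-0.15,0,0,0,0,-0.15]
}}

```text
t: 58.8
tcp_pos: [0.5083, -0.0507, -0.0258]
orientation: [[-0.993, -0.116, 0.001], [-0.116, 0.993, 0.002], [-0.001, 0.002, -1.0]]
ft_force: [-0.6, 0.4, -0.2]
opening: 0.0374
grip_force: 0.0
```

```bash
python3 - <<'E'
from h import *
gr(0,-.135,.012)
s=read_camera('side')
for r in place_of(s,'tin'): print(rk(r['location']),round(r['conf'],2))
E
```

```text
t 58.8 tcp [ 0.5083 -0.0507 -0.0258] units [0.   7.86 0.08] F [-0.6  0.4 -0.2] op 0.0374
rack now [ 0.0003 -0.2921]
[-0.0015  0.0797] 0.95
[0.0035 0.1629] 0.93
[-0.2069 -0.5818] 0.93
[ 0.1106 -0.7353] 0.92
[-0.1992 -0.3468] 0.91
[ 0.0015 -0.2926] 0.56
```

>>> {"name": "arm_command", "arguments": {
  "plan": [0,0.9,0,0,-0.15,0,0.9,0,0,-0.15,0,0.9,0,0,-0.15,0,0.9,0,0,-0.15,0,0.9,0,0,-0.15,0,0.9,0,0,-0.15,0,0.9,0,0,-0.15,0,0.6,0,0,-0.15,0,0.4,0,0,-0.15,0,0.2,0,0,-0.15,0,0,0,0,-0.15,0,0,0,0,-0.15]
}}

```text
t: 60.1
tcp_pos: [0.4911, 0.0946, -0.0259]
orientation: [[-0.994, -0.111, -0.0], [-0.111, 0.994, -0.0], [0.0, -0.0, -1.0]]
ft_force: [-0.3, 0.3, 0.7]
opening: 0.0376
grip_force: 0.0
```

```bash
python3 - <<'E'
from h import *
gr(0,-.135,.012)
E
```

```text
t 60.1 tcp [ 0.4911  0.0946 -0.0259] units [-0.    0.54  0.05] F [-0.3  0.3  0.7] op 0.0376
rack now [-1.000e-04 -1.459e-01]
```

>>> {"name": "arm_command", "arguments": {
  "plan": [0,0.3,0,0,-0.15,0,0.3,0,0,-0.15,0,0,0,0,-0.15,0,-0.1,0,0,-0.4,0,0,0,0,-0.4,0,0,-1,0,-0.4,0,0,-1,0,-0.4,0,0,-1,0,-0.4,0,0,-1,0,-0.4,0,0,-1,0,-0.4,0,0,-1,0,-0.4,0,0,-0.5,0,1]
}}

```text
t: 61.3
tcp_pos: [0.4906, 0.1049, 0.1055]
orientation: [[-0.994, -0.111, 0.002], [-0.111, 0.994, 0.001], [-0.002, 0.0, -1.0]]
ft_force: [-0.0, -0.2, -0.1]
opening: 0.0324
grip_force: 0.0
```

>>> {"name": "arm_command", "arguments": {
  "plan": [-0.9,0.25,0,0,1,-0.9,0.25,0,0,1,-0.9,0.25,0,0,1,-0.9,0.25,0,0,1,-0.9,0.25,0,0,1,-0.9,0.25,0,0,1,-0.9,0.25,0,0,1,-0.9,0.25,0,0,1,-0.9,0.25,0,0,1,0,0,0,0,1,0,0,0,0,1]
}}

```text
t: 62.4
tcp_pos: [0.645, 0.1673, 0.1033]
orientation: [[-0.994, -0.111, -0.002], [-0.111, 0.994, -0.001], [0.002, -0.0, -1.0]]
ft_force: [1.0, -0.1, -0.2]
opening: 0.0882
grip_force: 0.0
```

```bash
python3 - <<'E'
from look import *
look(); gr(.164,-.0895,.019)
E
```

```text
side tin [([0.1089, -0.7348], 0.8), ([0.0002, 0.079], 0.74), ([-0.1976, -0.3449], 0.63), ([-0.0003, 0.1624], 0.56), ([-0.2101, -0.5801], 0.56)]
side casserole [([-0.0111, -0.0257], 0.97)]
side lid [([0.1617, -0.0893], 0.82)]
side gate_knob [([0.1854, -0.2138], 0.67), ([-0.1751, -0.4589], 0.28), ([0.1956, -0.5405], 0.22)]
top tin [([-0.2016, -0.3439], 0.96), ([-0.2031, -0.5817], 0.91), ([0.1075, -0.7317], 0.83), ([-0.0011, 0.1618], 0.72), ([0.002, -0.1397], 0.64)]
top casserole [([-0.0137, -0.0239], 0.8)]
top lid [([0.1627, -0.0896], 0.68)]
top gate_knob [([0.1831, -0.2132], 0.71)]
t 62.9 tcp [0.6458 0.1676 0.1042] units [-0.1   0.08  6.21] F [-0.9  0.   0.2] op 0.0879
rack now [ 0.1619 -0.0911]
```

>>> {"name": "arm_command", "arguments": {
  "plan": [-0.05,0.05,0.7,0,1,0,0,0.8,0,1,0,0,0.8,0,1,0,0,0.8,0,1,0,0,0.8,0,1,0,0,0.8,0,1,0,0,0.7,0,1,0,0,0.5,0,1,0,0,0.2,0,1,0,0,0,0,1]
}}

```text
t: 63.9
tcp_pos: [0.6466, 0.1687, -0.0184]
orientation: [[-0.994, -0.111, -0.001], [-0.111, 0.994, -0.0], [0.001, -0.0, -1.0]]
ft_force: [-0.3, 0.8, -0.8]
opening: 0.0883
grip_force: 0.0
```

>>> {"name": "arm_command", "arguments": {
  "plan": [0,0,0,0,-1,0,0,0,0,-1,0,0,0,0,-1,0,0,0,0,-1,0,0,0,0,-1,0,0,0,0,-1,0,0,0,0,-1,0,0,0,0,-1,0,0,0,0,-1,0,0,0,0,-1,0,0,0,0,-1],
  "force": 30
}}

```text
t: 65.0
tcp_pos: [0.6468, 0.1691, -0.0179]
orientation: [[-0.994, -0.112, -0.0], [-0.112, 0.994, 0.0], [0.0, 0.0, -1.0]]
ft_force: [0.2, 1.7, 0.1]
opening: 0.0251
grip_force: 30.0
```

>>> {"name": "arm_command", "arguments": {
  "plan": [0,0,-0.5,0,-1,0,0,-0.5,0,-1,0,0,-0.5,0,-1,0,0,-0.5,0,-1,0,0,-0.5,0,-1,0,0,-0.5,0,-1,0,0,-0.5,0,-1,0,0,-0.5,0,-1,0,0,-0.5,0,-1,0,0,-0.5,0,-1,0,0,0,0,-1]
}}

```text
t: 66.1
tcp_pos: [0.6481, 0.1691, 0.0839]
orientation: [[-0.994, -0.111, 0.003], [-0.111, 0.994, 0.001], [-0.003, 0.001, -1.0]]
ft_force: [-0.2, 0.1, -3.1]
opening: 0.0252
grip_force: 30.0
```

```bash
python3 - <<'E'
from h import *
for i in range(2):
  for c in('side','top'):
    s=read_camera(c)
    print(c,[(rk(r['location']).tolist(),round(r['conf'],2)) for r in place_of(s,'casserole')],[(np.round(r['location'],3).tolist(),rk(r['location']).tolist(),round(r['conf'],2)) for r in place_of(s,'lid')])
gr(-.01,-.025,.12)
s=read_camera('side');c=s['pixels'][80:230,180:380];cv2.imwrite('pics/l1.png',cv2.resize(c[:,:,::-1],(600,450),interpolation=0))
E
```

```text
side [([-0.0142, -0.0269], 0.82)] [([0.646, 0.171, 0.105], [0.1623, -0.0875], 0.61)]
top [([-0.0127, -0.0263], 0.57)] [([0.647, 0.167, 0.1], [0.1627, -0.0915], 0.7)]
side [([-0.0114, -0.0265], 0.85)] [([0.646, 0.17, 0.101], [0.1619, -0.0888], 0.67)]
top [([-0.0112, -0.0255], 0.65)] [([0.647, 0.169, 0.101], [0.1632, -0.0895], 0.71), ([0.36, -0.232, 0.002], [-0.1679, -0.4557], 0.61)]
t 66.7 tcp [0.6468 0.1688 0.082 ] units [8.66 3.22 0.05] F [-0.4  0.5 -1.4] op 0.0252
rack now [ 0.163  -0.0901]
```

View pics/l1.png

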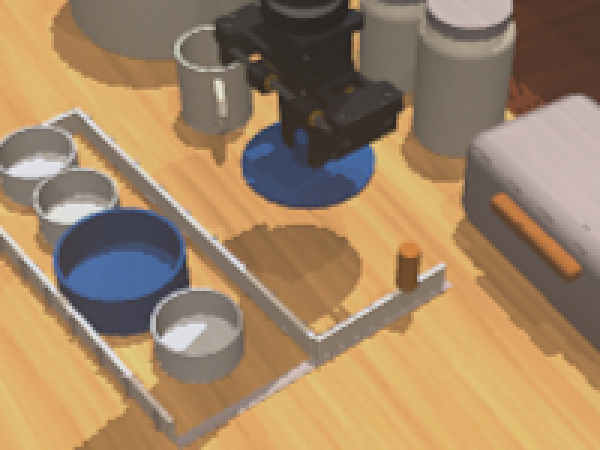

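>>> {"name": "arm_command", "arguments": {
  "plan": [0.7,0.26,0,0,-1,0.7,0.26,0,0,-1,0.7,0.26,0,0,-1,0.7,0.26,0,0,-1,0.7,0.26,0,0,-1,0.7,0.26,0,0,-1,0.7,0.26,0,0,-1,0.7,0.26,0,0,-1,0.7,0.26,0,0,-1,0.7,0.26,0,0,-1,0.7,0.26,0,0,-1,0.7,0.26,0,0,-1,0.35,0.1,0,0,-1,0,0,0,0,-1,0,0,0,0,-1]
}}

```text
t: 68.25
tcp_pos: [0.4668, 0.2133, 0.0823]
orientation: [[-0.994, -0.111, 0.002], [-0.111, 0.994, 0.0], [-0.002, 0.0, -1.0]]
ft_force: [0.5, 0.0, -1.1]
opening: 0.0252
grip_force: 30.0
```

```bash
python3 - <<'E'
from h import *
for i in range(2):
  for c in('side','top'):
    s=read_camera(c)
    print(c,[(rk(r['location']).tolist(),round(r['conf'],2)) for r in place_of(s,'casserole')],[(np.round(r['location'],3).tolist(),rk(r['location']).tolist(),round(r['conf'],2)) for r in place_of(s,'lid')])
gr(-.012,-.026,.063)
E
```

```text
side [([-0.0099, -0.0281], 0.95), ([-0.1739, -0.4575], 0.27)] [([0.467, 0.214, 0.101], [-0.01, -0.0246], 0.94)]
top [([-0.0122, -0.0277], 0.67)] [([0.465, 0.214, 0.098], [-0.0123, -0.0238], 0.56)]
side [([-0.014, -0.0278], 0.97), ([0.0005, -0.1343], 0.35)] [([0.464, 0.212, 0.104], [-0.0131, -0.026], 0.57)]
top [([-0.0128, -0.025], 0.65), ([0.2179, 0.1423], 0.2)] [([0.468, 0.211, 0.099], [-0.0096, -0.0272], 0.77)]
t 68.8 tcp [0.4658 0.2133 0.0821] units [ 0.02 -0.05  2.91] F [ 0.5  0.  -1.3] op 0.025
rack now [-0.0117 -0.025 ]
```

Aligned. Lower.

>>> {"name": "arm_command", "arguments": {
  "plan": [0.02,-0.05,0.5,0,-1,0,0,0.5,0,-1,0,0,0.5,0,-1,0,0,0.4,0,-1,0,0,0.3,0,-1,0,0,0.2,0,-1,0,0,0.2,0,-1,0,0,0,0,-1,0,0,0,0,-1]
}}

```text
t: 69.75
tcp_pos: [0.4656, 0.2123, 0.0302]
orientation: [[-0.994, -0.111, 0.0], [-0.111, 0.994, 0.0], [-0.0, 0.0, -1.0]]
ft_force: [0.1, -0.1, -1.4]
opening: 0.0251
grip_force: 30.0
```

>>> {"name": "arm_command", "arguments": {
  "plan": [0,0,0.15,0,-1,0,0,0.15,0,-1,0,0,0,0,-1,0,0,0,0,-1]
}}

```text
t: 70.15
tcp_pos: [0.4656, 0.2124, 0.0241]
orientation: [[-0.994, -0.111, 0.0], [-0.111, 0.994, 0.0], [-0.0, 0.0, -1.0]]
ft_force: [0.1, 0.5, -1.7]
opening: 0.0248
grip_force: 30.0
```

>>> {"name": "arm_command", "arguments": {
  "plan": [0,0,0.1,0,-1,0,0,0.05,0,-1,0,0,0,0,-1]
}}

```text
t: 70.45
tcp_pos: [0.4657, 0.2124, 0.0239]
orientation: [[-0.994, -0.111, 0.002], [-0.111, 0.994, 0.001], [-0.002, 0.001, -1.0]]
ft_force: [-5.6, -1.1, 28.8]
opening: 0.0252
grip_force: 30.0
```

>>> {"name": "arm_command", "arguments": {
  "plan": [0,0,0.1,0,-1,0,0,0.05,0,-1,0,0,0,0,-1]
}}

```text
t: 70.75
tcp_pos: [0.4664, 0.2125, 0.0226]
orientation: [[-0.994, -0.111, 0.003], [-0.111, 0.994, 0.002], [-0.004, 0.002, -1.0]]
ft_force: [-6.2, -1.5, 44.1]
opening: 0.0252
grip_force: 30.0
```

>>> {"name": "arm_command", "arguments": {
  "plan": [0,0,-0.25,0,-1,0,0,0,0,0,0,0,0,0,0.3,0,0,0,0,0.3,0,0,0,0,0.3,0,0,0,0,0.3,0,0,-0.5,0,0.3,0,0,-1,0,0.3,0,0,-1,0,0.3,0,0,-1,0,0.3,0,0,-1,0,0.3,-0.9,-0.8,0,0,1,-0.9,-0.8,0,0,1,-0.9,-0.8,0,0,1,-0.9,-0.8,0,0,1,-0.9,-0.8,0,0,1,-0.9,-0.8,0,0,1,-0.9,-0.8,0,0,1,-0.9,-0.8,0,0,1,0,0,0,0,1]
}}

```text
t: 72.75
tcp_pos: [0.6256, 0.0974, 0.1139]
orientation: [[-0.994, -0.107, 0.003], [-0.107, 0.994, -0.002], [-0.003, -0.002, -1.0]]
ft_force: [0.1, -0.8, 0.7]
opening: 0.0883
grip_force: 0.0
```

```bash
python3 - <<'E'
from look import *
look(); gr(.1845,-.214,.045)
s=read_camera('side')
for r in place_of(s,'lid'): print(np.round(r['location'],3),r['conf'])
c=s['pixels'][80:230,150:350];cv2.imwrite('pics/l2.png',cv2.resize(c[:,:,::-1],(800,600),interpolation=3))
E
```

```text
side tin [([-0.0034, 0.0772], 0.86), ([0.1124, -0.7323], 0.84), ([-0.208, -0.5779], 0.81), ([0.002, 0.1662], 0.73), ([-0.1995, -0.3479], 0.67), ([-0.0021, -0.1347], 0.56)]
side casserole [([-0.0064, -0.0228], 0.95)]
side lid [([-0.0115, -0.0249], 0.88)]
side gate_knob [([0.1833, -0.2144], 0.68)]
top tin [([-0.0005, 0.1641], 0.91), ([-0.1996, -0.3445], 0.91), ([0.1109, -0.7348], 0.77), ([-0.2063, -0.5806], 0.71), ([0.0005, 0.0789], 0.63), ([0.1962, -0.5383], 0.62), ([0.0007, -0.1367], 0.61)]
top casserole []
top lid []
top gate_knob []
t 73.2 tcp [0.6225 0.1016 0.1132] units [-2.68 -3.    5.36] F [-0.6  0.7  0.1] op 0.0883
rack now [ 0.1311 -0.154 ]
[0.466 0.214 0.045] 0.78
```

View pics/l2.png

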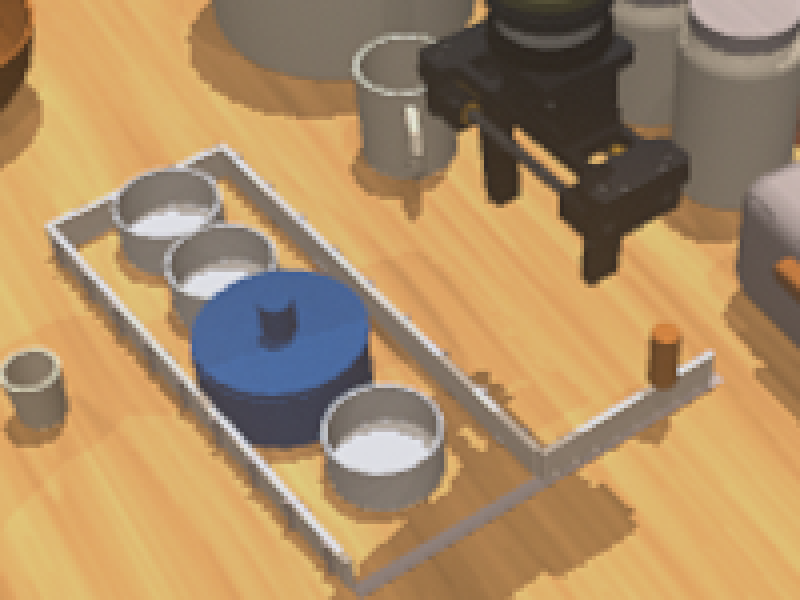

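>>> {"name": "arm_command", "arguments": {
  "plan": [-0.9,-1,0,0,1,-0.9,-1,0,0,1,-0.9,-1,0,0,1,0,0,0.5,0,1,0,0,0.8,0,1,0,0,0.8,0,1,0,0,0.8,0,1,0,0,0.8,0,1,0,0,0.8,0,1,0,0,0.8,0,1,0,0,0,0,1]
}}

```text
t: 74.45
tcp_pos: [0.681, 0.0475, 0.0041]
orientation: [[-0.994, -0.112, -0.005], [-0.112, 0.994, -0.0], [0.005, 0.0, -1.0]]
ft_force: [-0.7, -0.1, -0.5]
opening: 0.0881
grip_force: 0.0
```

>>> {"name": "arm_command", "arguments": {
  "plan": [0,0,0,0,-1,0,0,0,0,-1,0,0,0,0,-1,0,0,0,0,-1,0,0,0,0,-1,0,0,0,0,-1,0,0,0,0,-1,0,0,0,0,-1,0,0,0,0,-1,0,0,0,0,-1,0,0,0,0,-1],
  "force": 15
}}

```text
t: 75.55
tcp_pos: [0.6832, 0.0476, 0.0071]
orientation: [[-0.994, -0.111, -0.0], [-0.111, 0.994, 0.0], [-0.0, 0.0, -1.0]]
ft_force: [-0.0, -0.1, 0.7]
opening: 0.0216
grip_force: 15.0
```

>>> {"name": "arm_command", "arguments": {
  "plan": [0.4,0,0,0,-1,0.45,0,0,0,-1,0.45,0,0,0,-1,0.45,0,0,0,-1,0.45,0,0,0,-1,0.45,0,0,0,-1,0.45,0,0,0,-1,0.45,0,0,0,-1,0.45,0,0,0,-1,0.45,0,0,0,-1,0.45,0,0,0,-1,0.45,0,0,0,-1,0.45,0,0,0,-1,0.45,0,0,0,-1,0.45,0,0,0,-1,0.45,0,0,0,-1,0.45,0,0,0,-1,0,0,0,0,-1]
}}

```text
t: 77.35
tcp_pos: [0.5293, 0.0298, 0.007]
orientation: [[-0.994, -0.111, -0.004], [-0.111, 0.994, -0.001], [0.004, -0.0, -1.0]]
ft_force: [-2.1, -3.6, -1.7]
opening: 0.0212
grip_force: 15.0
```

```bash
python3 - <<'E'
from h import *
gr(.03,-.215,.045)
E
```

```text
t 77.3 tcp [0.5293 0.0298 0.007 ] units [ 0.01 -0.02  0.05] F [-2.1 -3.6 -1.7] op 0.0212
rack now [ 0.0303 -0.2146]
```

>>> {"name": "arm_command", "arguments": {
  "plan": [0.15,0,0,0,-1,0.15,0,0,0,-1,0.1,0,0,0,-1,0,0,0,0,-1,0,0,0,0,-1]
}}

```text
t: 77.85
tcp_pos: [0.5295, 0.0298, 0.0072]
orientation: [[-0.994, -0.111, 0.009], [-0.111, 0.994, 0.001], [-0.009, -0.0, -1.0]]
ft_force: [8.3, -2.5, -12.0]
opening: 0.0209
grip_force: 15.0
```

>>> {"name": "arm_command", "arguments": {
  "plan": [-0.2,0,0,0,-1,0,0,0,0,0.5,0,0,0,0,1,0,0,0,0,1,0,0,0,0,1,0,0,0,0,1,0,0,-0.8,0,1,0,0,-1,0,1,0,0,-1,0,1,0,0,-1,0,1,0,0,-1,0,1,-0.5,-0.9,-0.5,0,1,-0.5,-0.9,0,0,1,-0.5,-0.9,0,0,1,-0.5,-0.9,0,0,1,-0.5,-0.9,0,0,1,-0.5,-0.9,0,0,1,-0.5,-0.9,0,0,1,0,0,0,0,1,0,0,0,0,1]
}}

```text
t: 79.85
tcp_pos: [0.611, -0.0869, 0.1128]
orientation: [[-0.994, -0.111, -0.001], [-0.111, 0.994, 0.001], [0.001, 0.001, -1.0]]
ft_force: [-0.6, 0.0, -0.0]
opening: 0.0878
grip_force: 0.0
```

```bash
python3 - <<'E'
from look import *
look()
s=read_camera('side')
for r in place_of(s,'lid'): print(np.round(r['location'],3),r['conf'])
c=s['pixels'][80:230,150:350];cv2.imwrite('pics/f.png',cv2.resize(c[:,:,::-1],(800,600),interpolation=3))
E
```

```text
side tin [([0.0004, -0.1356], 0.92), ([0.1078, -0.7342], 0.85), ([-0.2081, -0.5801], 0.85), ([-0.0005, 0.0796], 0.73), ([0.0046, 0.1637], 0.67), ([-0.198, -0.3464], 0.62)]
side casserole [([-0.0105, -0.0256], 0.72)]
side lid [([-0.0152, -0.026], 0.93)]
side gate_knob [([0.0308, -0.2093], 0.75)]
top tin [([-0.2015, -0.5833], 0.87), ([0.1074, -0.7339], 0.85), ([-0.0003, 0.0776], 0.71), ([-0.0047, 0.1646], 0.61), ([0.0024, -0.1378], 0.58), ([-0.1988, -0.3457], 0.42)]
top casserole []
top lid [([-0.0119, -0.0285], 0.76), ([0.0016, -0.137], 0.47)]
top gate_knob [([0.029, -0.2105], 0.64)]
[0.468 0.214 0.043] 0.63
[ 0.306  0.28  -0.001] 0.34
```

View pics/f.png

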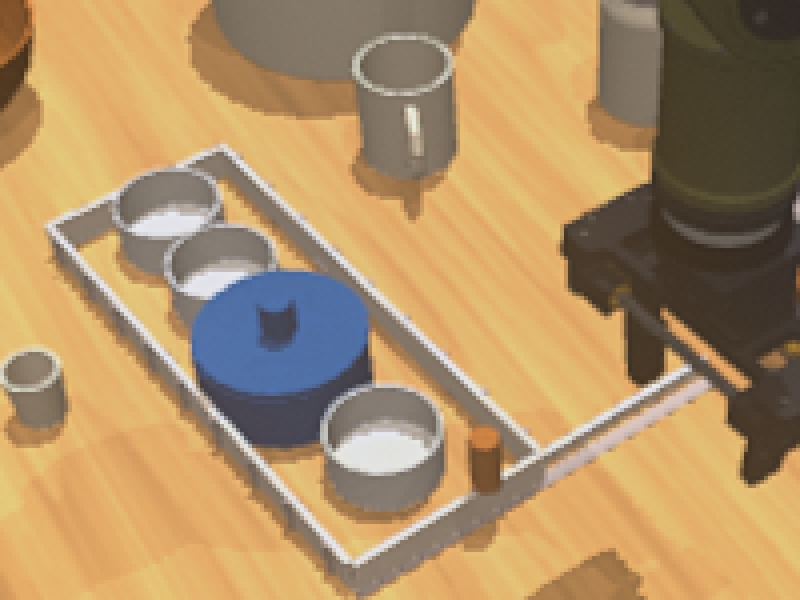

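The three tins and the lidded casserole sit inside the rack. The lid is level and the gate is fully shut, with its knob at rack x of about 30 mm.

```bash
python3 -c "
from workcell import *
print(hand_in())"
```

```text
the job is handed in; nothing more can be done
None
```

The casserole, its lid pressed fully down and level, and all three tins are in the rack with the gate fully shut, and the job is handed in at about 80 s. I moved them by dragging with the fingers inside the rims, not lifting, and no verdict came back from the hand-in.

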